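Take the split wire ring out of a bench magnifier

TASK

The lens of the bench magnifier is due to be changed. Use the bent pick to prise the end of the split wire ring that shows in the slot up out of its groove, then draw the ring out with the gripper and lay it flat in the parts tray; the pick goes back on its rest. Do not press on the glass, do not drop the ring or the pick, and leave the pieces of jade where they are.

Things in the scene. Friction and masses are not known exactly. Their poses are not given: they have to be found in the camera images.
- magnifier: The bench magnifier (fixed), origin on the table under the lens; x points level from there to the slot, z up. White round head locked level, 192 mm across, flat top 69.5 mm above the table, black round bezel in its middle. Black base and folded arm on the side opposite the slot: knuckle 130 mm from the origin at 70 mm height, arm up to 185 mm high at 290 mm
- bezel_centre (a point): On the bezel's axis at the height of the dark seat the wire ring lies on, 75 mm above the table; axes as magnifier (x to the slot). Radii: glass to 49 mm (top 2 mm below the seat, in the middle 1 mm above it); seat 49 to 60; black wall 59 to 66 mm, its top 9.8 mm above the seat, with a rounded lip over the wire that reaches in to 56.7 mm and holds it down
- slot_mouth (a point): Middle of the slot's floor at the wall's outer face, 66 mm from the bezel's axis, 69.5 mm above the table; axes as magnifier. The slot is a 36 mm wide opening (16 degrees each side of x) through wall, lip and seat. Its floor is the head's white top, 5.5 mm below the seat, which runs on level to the head's edge; inwards it ends at a solid step, as high as the seat, at radius 51 mm
- lens: The round glass lens inside the bezel, 99 mm across; origin at the centre of its underside, 69 mm above the table. Not to be pressed (no more than 5 N)
- ring: The split ring of yellow phosphor bronze spring wire 6 mm thick, 117 mm across outside, 0.08 kg, lying in the bezel's groove; origin on its axis, level with its underside, z up. Two springy arms, a quarter turn each, bend from a stiff back piece; they press outwards under the lip. The gap between the ends is 50 degrees. Held by one end it droops in a light grip
- ring_centre (a point): Centre of the same ring (empty space), level with the wire's centre line; axes as ring: x points to within 4 degrees of the slot's middle
- ring_near_end (a point): On the wire's centre line 10 mm before the end that shows in the slot; towards +y of bezel_centre it goes under the lip 8 to 16 mm further. 5.5 mm of free height under it. Lifted 6 to 8 mm here (3 to 8 N) the arm slips inwards past the lip and snaps out; lifted 12 mm or more it stays up, 10 to 14 mm above where it lay, and shifted up to 5 mm
- ring_far_end (a point): On the wire's centre line 10 mm before the other end, held under the lip. Once the near end is up, the ring comes out if the raised near end is gripped across the wire (jaws closing along the bezel's radius) and drawn outwards, away from the centre, and up at the same time (about 35 mm each, 3 to 8 N); straight up it holds harder
- pick_grip (a point): Best place to hold the pick: on the axis of its square yellow handle, 12 x 12 mm, reaching from 82 mm behind to 18 mm before this point. x along the handle to the tip, z up. Steel shank 4 mm thick to x = 52 mm, then a flat blade 18 mm long, 6 wide, 2.6 thick, bent up 40 degrees; it ends at x = 66, z = 12 mm. 0.03 to 0.065 kg
- pick: The same pick, origin and axes as pick_grip. When its handle slopes down 35 to 40 degrees to the tip the blade is about level and can be slid in along the slot's floor, under the wire and up to the step
- rest_centre (a point): The pick's wooden rest (fixed), 150 x 34 mm: this point is where pick_grip lies with the pick on the rest (within 6 mm along x), 40 mm above the table; x along the rest to the pick's tip. Two posts with open notches: at x = -65 mm (22 mm wide, 10 deep, for the handle) and x = +42 mm (18 wide, 8 deep, for the shank). Between them the base is 8 mm high
- tray_floor (a point): Centre of the floor of the square parts tray (fixed, dark red, 210 x 210 mm, 20 mm high, inside 202 x 202 mm), 4 mm above the table; x and y along its sides
- jade_seal: Bystander: dark green jade block on a plinth, 104 x 68 mm, 36 mm high; origin under its centre
- jade_disc: Bystander: round white jade disc 80 mm across, 14 mm high; origin under its centre
- jade_plaque: Bystander: pale green jade plaque 95 x 52 x 15 mm; origin under its centre
There are look-alikes about, which are no part of the job. Of the things like the part that bears rest_centre, leave any that is pink or red; of the rest the larger one is meant.

How it is judged:
By the outcome, as a careful person would: the job done as asked, in the order asked, and still so for the second after the job is handed in, with the robot touching nothing.
It also fails if it takes over 61 s, if anything falls off the work surface, if the arm or the gripper's body presses on something with over 40 N, if the wrist force passes 120 N, or if a joint passes its speed limit or range.

ROBOT

A 7-joint arm with a two-finger parallel gripper is mounted at the origin on the work surface. World frame = base frame: x ahead of the robot, y to its left, z up, the work surface at z = 0. Lengths are in m, angles in rad, forces in N, time in s.
With the tool pointing down it reaches from about 0.4 to 0.85 m from the base axis. Payload 4.5 kg.
Tool frame: the origin (TCP) lies between the finger pads; the fingertips stand 19 mm ahead of it and the grasp point (between the pads) is the TCP (r.tips_ahead is the distance from the TCP to the fingertips, in m); z points along the fingers, y is the line along which they close (so a half turn about z gives the same grasp; the last joint's range is limited). The gripper opens to 88 mm and grips with 3 to 60 N. Pads are 18 mm wide; open, the fingers measure 123 mm over their backs; the gripper's body (75 mm by 187 mm) begins 45 mm behind the grasp point.
Start: joints at [-1.131, 0.689, -0.195, 1.565, 0.157, 0.902, -0.215], TCP at [0.247, 0.574, 0.222] pointing down, gripper open.
Joint ranges: [-3.01, 3.01], [-0.46, 2.08], [-1.47, 1.51], [0.13, 2.56], [-1, 4.14], [0.04, 2.09], [-2.66, 2.66]. Speed limits (rad/s): [2.57, 2.57, 3.14, 3.14, 3.14, 3.14, 3.14].

INTERFACE

Orientations are given as a unit quaternion [x, y, z, w].
In Python, from plant import r, cams, models gives the robot as it stands. The module is installed in compiled form; this text tells all that it offers.
- The arm moves only by the tool jog_arm, never from a script. Its arguments are lists of equal length, an entry for each row: "turn": the turn, a rotation vector about the tool's x, y, z in rad, a list of three; "translation": the shift along the tool's x, y, z in m, a list of three; "grip": the closure, from 0 (fully open) to 1 (shut). In form: {"turn": [[ax, ay, az], ...], "translation": [[tx, ty, tz], ...], "grip": [grip, ...]}. A call has 1 to 20 rows; each row is the pose to reach, as a shift and turn from the pose commanded when the call began, along the tool's axes at that moment; what a row does not reach only later rows make up. A row lasts 1/8 s, in which the tool goes at most 62.5 mm and 10.7 degrees, less where a joint would pass 70% of its speed; a pose out of reach is approached as far as the arm can. A call with a gripper value outside its range is refused whole. The fingers move at their own pace and stop on an object; "force" is the grip in N (left out, the last holds). Time passes only in rows, so rows that repeat a pose let the fingers close. It gives the time, the measured TCP pose, the force, the opening and the grip force at its end, in the units of the state.
- r.get_state(): the state, without advancing time (a new reading comes with each control period).
- cams.snapshot(name): name is "side" or "top"; returns the picture (420x560x3 uint8, red, green, blue); there is no depth.
- cams.camera_params(name): a dict with "fx", "fy", "cx", "cy" (pixels), "eye" and "orientation" of the camera in the world. Camera axes: x right, y up, looking along -z (the intrinsics and any distortion apply to the point x, -y, -z); pixel columns grow to the right and rows downward; lengths in m; the calibration is good to about 2 mm. A picture is of the moment at which its call begins. camera_params takes no time and is no camera call.
- r.finish_job(): hands the job in; it is judged then, once.
Trained networks look in the newest picture that a camera, given by its name, has taken for a name from the list of things; names that differ only in an ending like _2 or _b are one class to them, and where a whole thing is asked for, a point or a joint stands for the part that bears it (a point fixed in the world has none). Each returns a list of dicts, best first, with "p" (0 to 1); they miss things now and then, are a little off and sometimes report something else, mostly with a low value. They report only what shows in the picture. A call takes as long as a camera call. They do not tell look-alikes from the thing itself.
- models.find_in(camera, name): "position" ([x, y, z] in m, in world coordinates, good to about 4 mm: the middle of the surface that is visible of it).
- models.masks_of(camera, name): "pixels" (420x560 bool, what is visible of it).
- models.place_of(camera, name): "position" ([x, y, z] in m, in world coordinates, good to about 4 mm: a listed point, or the origin of a listed thing).
The state is a dict: "clock": time; "q": joint angles; "qd": joint speeds; "joint_torque": joint torques, N m; "tool_pos": TCP position; "eef_rot": TCP orientation; "contact_force": force on the tool from outside, world axes, zero at the start; "moment": the same for the moment, N m; "opening": opening from 0.0 (shut) to 1.0 (fully open); "finger_force": force on a finger pad.
Only numpy, scipy, OpenCV 4.12 (cv2) and the standard library are available. Lean on these libraries where they do the work, as an engineer would, in place of code of your own. Each camera call takes 0.05 s, during which the arm holds its last target. There are 200 camera calls.

## Working session

There is one attempt and no reset: what is moved stays moved. The work goes in short steps, Python scripts to look and compute and a tool call to move; the robot and the scene stay as the last step left them, time stands still between calls to the robot, and variables do not carry over. Pictures are saved under pics/ and viewed, at most 10 in all, crops included, and the job is handed in when it is done.

Besides the shell and the picture viewer there is one more tool, called after "Call:" as name(argument=value, ...), one argument or row to a line, values as JSON. jog_arm: Moves the arm, as the interface text tells. Its arguments: {"type":"object","properties":{"turn":{"type":"array"},"translation":{"type":"array"},"grip":{"type":"array"},"force":{"type":"number"}},"required":["turn","translation","grip"]}

```bash
mkdir -p pics; ls; cat > h.py <<'E'
import numpy as np, cv2
from plant import r,cams,models
from scipy.spatial.transform import Rotation as R
def snap(n,f,crop=None,scale=1):
    im=cams.snapshot(n)
    if crop: im=im[crop[1]:crop[3],crop[0]:crop[2]]
    if scale!=1: im=cv2.resize(im,None,fx=scale,fy=scale,interpolation=cv2.INTER_CUBIC)
    cv2.imwrite('pics/'+f,im[:,:,::-1]); return im
def ray(n,u,v):
    p=cams.camera_params(n); M=R.from_quat(p['orientation']).as_matrix()
    d=np.array([(u-p['cx'])/p['fx'],-(v-p['cy'])/p['fy'],-1.])
    return np.array(p['eye']),M@d
def px(n,u,v,z):
    e,d=ray(n,u,v); return e+d*(z-e[2])/d[2]
def proj(n,X):
    p=cams.camera_params(n); M=R.from_quat(p['orientation']).as_matrix()
    c=M.T@(np.array(X)-p['eye']); return p['cx']+p['fx']*c[0]/-c[2], p['cy']-p['fy']*c[1]/-c[2]
E
python3 - <<'E'
from h import *
a=snap('top','a.png'); b=snap('side','b.png')
for c in('top','side'): print(cams.camera_params(c))
for n in ['bezel_centre','slot_mouth','ring_near_end','ring_far_end','ring_centre','pick_grip','pick','rest_centre','tray_floor','jade_seal','jade_disc','jade_plaque','magnifier']:
  for c in('top','side'):
    print(n,c,[(np.round(d['position'],3).tolist(),round(d['p'],2)) for d in models.place_of(c,n)])
print(r.get_state())
E
```

```text
pics
{'fx': 520.0655297490944, 'fy': 520.0655297490944, 'cx': 281.8663153880584, 'cy': 208.9381980390098, 'eye': array([ 0.36328306, -0.08921435,  1.30792517]), 'orientation': array([-0.04014433,  0.03179552,  0.71524134, -0.69699878])}
{'fx': 420.1100140841984, 'fy': 420.1100140841984, 'cx': 280.41457177192814, 'cy': 201.98102155720522, 'eye': array([ 0.33271769, -0.79958306,  0.74556797]), 'orientation': array([ 0.3984164 , -0.04521979, -0.11769338,  0.90849756])}
bezel_centre top [([0.568, 0.03, 0.075], 0.84)]
bezel_centre side [([0.563, 0.03, 0.074], 0.84)]
slot_mouth top [([0.5, 0.02, 0.07], 0.97)]
slot_mouth side [([0.5, 0.025, 0.069], 0.7), ([0.567, 0.03, 0.074], 0.2)]
ring_near_end top [([0.514, 0.012, 0.076], 0.58)]
ring_near_end side []
ring_far_end top [([0.534, 0.082, 0.079], 0.65)]
ring_far_end side []
ring_centre top []
ring_centre side []
pick_grip top [([0.494, -0.314, 0.037], 0.82), ([0.532, 0.081, 0.077], 0.75)]
pick_grip side [([0.491, -0.312, 0.041], 0.8)]
pick top [([0.491, -0.316, 0.04], 0.8), ([0.532, 0.083, 0.078], 0.24)]
pick side [([0.493, -0.313, 0.043], 0.
[... 931 characters left out ...]
k': 1.4, 'q': array([-1.13120765,  0.68912178, -0.19463533,  1.56529121,  0.15730769,
        0.90251953, -0.21512043]), 'qd': array([ 0.0006227 ,  0.00017075, -0.00041298,  0.00222373, -0.00151543,
       -0.00163911, -0.00044285]), 'joint_torque': array([-5.13233590e-04, -5.27484620e+01, -1.26726396e+00, -1.53741503e+01,
       -5.19282196e-02, -6.43925468e-04,  1.08499117e-05]), 'tool_pos': array([0.24668341, 0.57427948, 0.22213236]), 'eef_rot': array([ 2.01489034e-01,  9.79490770e-01,  2.48782753e-05, -8.01834615e-06]), 'contact_force': array([0.04339754, 0.07979792, 0.9265599 ]), 'moment': array([-0.04164088,  0.04127187,  0.04388762]), 'finger_force': 0.0, 'opening': 1.004645551010915}
```

View pics/a.png

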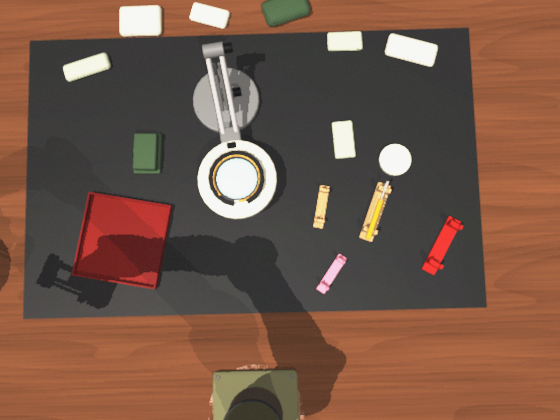

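View pics/b.png

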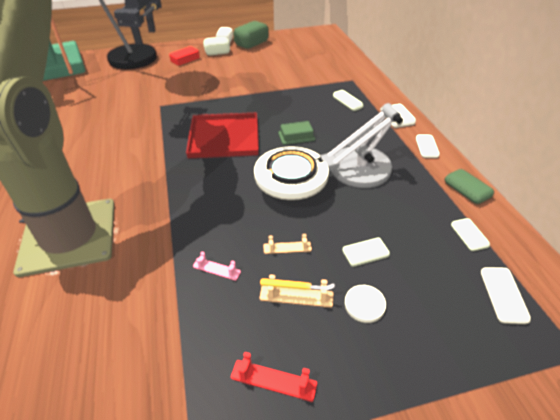

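Look-alike rests in the top picture: pink (331,273), red (443,246), small wood (322,206), and large wood (375,211) with the pick on it. The large wooden one is meant. The slot is at about (240,203) and the tray at (123,240). I'll check the choice in one close crop.

```bash
python3 - <<'E'
from h import *
a=cams.snapshot('top')
c1=cv2.resize(a[170:250,335:415],(400,400),interpolation=cv2.INTER_CUBIC)
c2=cv2.resize(a[138:218,197:277],(400,400),interpolation=cv2.INTER_CUBIC)
cv2.imwrite('pics/c.png',np.hstack([c1,c2])[:,:,::-1])
# rest / pick axis from masks
for n in ['rest_centre','pick','tray_floor']:
  for d in models.masks_of('top',n):
    m=d['pixels'];v,u=np.nonzero(m)
    rc=cv2.minAreaRect(np.c_[u,v].astype(np.float32))
    z={'rest_centre':.03,'pick':.046,'tray_floor':.02}[n]
    bp=cv2.boxPoints(rc)
    P=[px('top',*b,z)[:2] for b in bp]
    P=np.array(P); e1=P[1]-P[0];e2=P[2]-P[1]
    e=e1 if np.hypot(*e1)>np.hypot(*e2) else e2
    print(n,round(d['p'],2),P.mean(0).round(4),np.hypot(*e1).round(3),np.hypot(*e2).round(3),'ang',np.degrees(np.arctan2(e[1],e[0])).round(1),len(u))
for X in ([.566,.03,.0848],[.5,.022,.07],[.514,.012,.078]): print(np.round(proj('top',X),1))
E
```

```text
rest_centre 0.68 [ 0.3947 -0.465 ] 0.149 0.044 ang -29.3 906
rest_centre 0.68 [ 0.334  -0.1902] 0.099 0.026 ang -33.4 406
rest_centre 0.67 [ 0.4835 -0.3032] 0.149 0.04 ang -20.6 666
rest_centre 0.57 [ 0.4996 -0.1716] 0.105 0.025 ang -11.6 424
rest_centre 0.16 [0.4292 0.3226] 0.21 0.219 ang -101.1 7255
pick 0.83 [ 0.4862 -0.307 ] 0.147 0.013 ang -20.7 233
[236.4 177.7]
[240.8 205.8]
[244.6 199.5]
```

View pics/c.png

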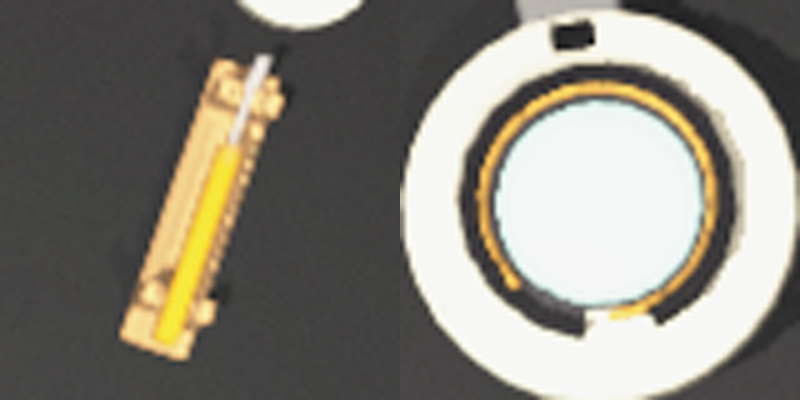

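The crop shows the pick on the large wooden rest: tip at about (387,181) in the full picture, handle end at (368,237). The slot spans u 234–248, v≈202, and the wire end shows at about (240,201), running right under the lip. Choice confirmed, so I'll plan the approach to the pick.

```bash
cat >> h.py <<'E'
import json,os
def cmd(): 
    if os.path.exists('cmd.json'):
        d=json.load(open('cmd.json')); return np.array(d['p']),R.from_quat(d['q'])
    s=r.get_state(); return np.array(s['tool_pos']),R.from_quat(s['eef_rot'])
def Rpick(yaw,pitch=0): return R.from_euler('ZY',[yaw,pitch],degrees=True)   # pitch>0: tip down
def Rtool(alpha):  # tool axes in the pick frame
    a=np.radians(alpha); c,s=np.cos(a),np.sin(a)
    return R.from_matrix(np.array([[c,0,s],[0,-1,0],[s,0,-c]]))
def plan(poses):
    p0,R0=cmd()
    for p,Q in poses:
        t=np.round(R0.inv().apply(np.array(p)-p0),4); w=np.round((R0.inv()*Q).as_rotvec(),3)
        print('turn',w.tolist(),'trans',t.tolist())
    json.dump({'p':(p0+R0.apply(t)).tolist(),'q':(R0*R.from_rotvec(w)).as_quat().tolist()},open('cmd.json','w'))
def down(yy): # tool down with tool y yaw yy
    return Rpick(yy+90)*Rtool(0)
def chk():
    s=r.get_state(); p,Q=cmd()
    print('t',s['clock'],'err mm',((np.array(s['tool_pos'])-p)*1e3).round(1),'rot deg',np.degrees((Q.inv()*R.from_quat(s['eef_rot'])).as_rotvec()).round(1),'F',np.round(s['contact_force'],1),'open',round(s['opening'],3),'ff',round(s['finger_force'],1),'q',np.round(s['q'],2))
E
python3 - <<'E'
from h import *
Q=Rpick(-20.7)*Rtool(15)
plan([([.38,.35,.24],down(10)),([.45,.10,.24],down(-50)),([.494,-.312,.12],Q)])
E
```

```text
turn [0.0, -0.0, 0.991] trans [-0.211, -0.1535, -0.0179]
turn [0.0, -0.0, 2.038] trans [-0.374, -0.3555, -0.0179]
turn [-0.404, 0.009, 3.071] trans [-0.577, -0.7167, 0.1021]
```

Call:
jog_arm(
  turn=[
    [0,0,0.991],
    [0,0,0.991],
    [0,0,0.991],
    [0,0,0.991],
    [0,0,0.991],
    [0,0,2.038],
    [0,0,2.038],
    [0,0,2.038],
    [0,0,2.038],
    [0,0,2.038],
    [0,0,2.038],
    [-0.404,0.009,3.071],
    [-0.404,0.009,3.071],
    [-0.404,0.009,3.071],
    [-0.404,0.009,3.071],
    [-0.404,0.009,3.071],
    [-0.404,0.009,3.071],
    [-0.404,0.009,3.071],
    [-0.404,0.009,3.071],
    [-0.404,0.009,3.071],
  ],
  translation=[
    [-0.211,-0.1535,-0.0179],
    [-0.211,-0.1535,-0.0179],
    [-0.211,-0.1535,-0.0179],
    [-0.211,-0.1535,-0.0179],
    [-0.211,-0.1535,-0.0179],
    [-0.374,-0.3555,-0.0179],
    [-0.374,-0.3555,-0.0179],
    [-0.374,-0.3555,-0.0179],
    [-0.374,-0.3555,-0.0179],
    [-0.374,-0.3555,-0.0179],
    [-0.374,-0.3555,-0.0179],
    [-0.577,-0.7167,0.1021],
    [-0.577,-0.7167,0.1021],
    [-0.577,-0.7167,0.1021],
    [-0.577,-0.7167,0.1021],
    [-0.577,-0.7167,0.1021],
    [-0.577,-0.7167,0.1021],
    [-0.577,-0.7167,0.1021],
    [-0.577,-0.7167,0.1021],
    [-0.577,-0.7167,0.1021],
  ],
  grip=[0,0,0,0,0,0,0,0,0,0,0,0,0,0,0.4,0.4,0.4,0.4,0.4,0.4],
)

```text
clock: 4.1
tool_pos: [0.494, -0.3111, 0.1199]
eef_rot: [0.975, -0.178, 0.128, 0.023]
contact_force: [-0.8, 0.7, -0.4]
opening: 0.601
finger_force: 0.0
```

```bash
python3 - <<'E'
from h import *
chk()
b=cams.snapshot('side')[215:345,200:400]; b=cv2.resize(b,None,fx=3.5,fy=3.5,interpolation=cv2.INTER_CUBIC); cv2.imwrite('pics/d.png',b[:,:,::-1])
t=cams.snapshot('top');np.save('t2.npy',t)
# bezel geometry from the clear top view: white head circle & slot edges
for c in('top','side'):
  for n in('bezel_centre','slot_mouth','ring_near_end','ring_far_end','ring_centre','pick_grip'):
    print(c,n,[(np.round(d['position'],4).tolist(),round(d['p'],2)) for d in models.place_of(c,n)][:2])
t=cv2.resize(t[150:220,195:285],None,fx=8,fy=8,interpolation=cv2.INTER_CUBIC); cv2.imwrite('pics/e.png',t[:,:,::-1])
plan([([.494,-.312,.04],Rpick(-20.7)*Rtool(15))])
E
```

```text
t 4.1 err mm [-0.   0.9 -0.1] rot deg [ 0.1 -0.  -0. ] F [-0.8  0.7 -0.4] open 0.601 ff 0.0 q [ 0.46  0.72  0.08  2.05 -0.71  0.14 -0.73]
top bezel_centre [([0.5705, 0.0306, 0.074], 0.71), ([0.6457, 0.2632, 0.0012], 0.24)]
top slot_mouth [([0.5001, 0.0229, 0.072], 0.85)]
top ring_near_end [([0.512, 0.0134, 0.0788], 0.38)]
top ring_far_end [([0.5337, 0.0805, 0.0746], 0.64)]
top ring_centre []
top pick_grip []
side bezel_centre []
side slot_mouth []
side ring_near_end []
side ring_far_end []
side ring_centre [([0.5717, 0.0357, 0.0765], 0.51)]
side pick_grip [([0.4914, -0.3142, 0.0409], 0.82)]
turn [-0.0, 0.0, 0.0] trans [-0.0207, 0.0, 0.0773]
```

View pics/d.png

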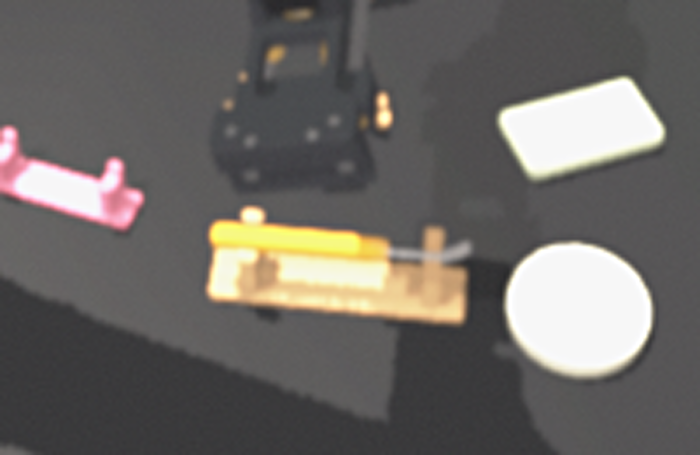

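View pics/e.png

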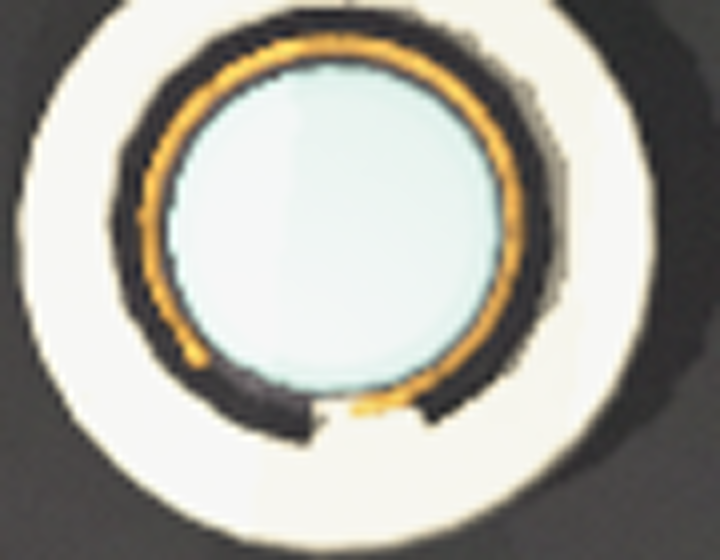

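Side crop: the gripper stands over the pick, whose handle runs (205–385, 240) in the crop. Top crop: slot edges at full-picture pixels (233,205) and (249,203), wire end at (239.4,201), head centre (237,179). Now grip the pick.

Call:
jog_arm(
  turn=[
    [0,0,0],
    [0,0,0],
    [0,0,0],
    [0,0,0],
    [0,0,0],
    [0,0,0],
    [0,0,0],
    [0,0,0],
    [0,0,0],
    [0,0,0],
  ],
  translation=[
    [-0.0103,0,0.0387],
    [-0.0207,0,0.0773],
    [-0.0207,0,0.0773],
    [-0.0207,0,0.0773],
    [-0.0207,0,0.0773],
    [-0.0207,0,0.0773],
    [-0.0207,0,0.0773],
    [-0.0207,0,0.0773],
    [-0.0207,0,0.0773],
    [-0.0207,0,0.0773],
  ],
  grip=[0.4,0.4,0.4,1,1,1,1,1,1,1],
  force=55,
)

```text
clock: 6.05
tool_pos: [0.5021, -0.3182, 0.0492]
eef_rot: [0.977, -0.178, 0.118, 0.019]
contact_force: [-0.3, -0.3, 0.9]
opening: 0.003
finger_force: 0.0
```

```bash
python3 - <<'E'
from h import *
chk()
o=lambda x,y:(195+(x+.5)/8-.5,150+(y+.5)/8-.5)
c=px('top',*o(336,232),.0695); print('head c',c)
# wall: fit from inner lip? slot edges at wall outer face, top
L=px('top',*o(305,443),.0848);Rr=px('top',*o(430,425),.0848);E=px('top',*o(355,407),.078);F=px('top',*o(200,360),.078)
for n,x in(('L',L),('R',Rr),('end',E),('far',F)):
  d=x-c; print(n,x.round(4),'r',np.hypot(*d[:2]).round(4),'ang',np.degrees(np.arctan2(d[1],d[0])).round(1))
E
```

```text
t 6.05 err mm [ 8.1 -6.3  9.3] rot deg [ 0.3 -1.3  0. ] F [-0.3 -0.3  0.9] open 0.003 ff 0.0 q [ 0.51  0.86 -0.01  2.03 -1.    0.04 -0.42]
head c [0.56644171 0.03117524 0.0695    ]
L [0.501  0.0399 0.0848] r 0.066 ang 172.4
R [0.5054 0.0028 0.0848] r 0.0673 ang -155.1
end [0.5122 0.0255 0.078 ] r 0.0546 ang -174.1
far [0.5275 0.0716 0.078 ] r 0.0561 ang 133.9
```

```bash
python3 - <<'E'
from h import *
a=cams.snapshot('side')
for n in('pick_grip','pick'): 
  print([(np.round(d['position'],4).tolist(),round(d['p'],2)) for d in models.place_of('side',n)])
b=cv2.resize(a[215:345,200:400],None,fx=3,fy=3,interpolation=cv2.INTER_CUBIC)
cv2.imwrite('pics/f.png',b[:,:,::-1])
p,Q=r.get_state()['tool_pos'],R.from_quat(r.get_state()['eef_rot'])
print('tip px',proj('side',p+Q.apply([0,0,.019])),'pick px',proj('side',[.494,-.312,.04]))
E
```

```text
[]
[]
tip px (np.float64(308.0770235421783), np.float64(290.1274337000473)) pick px (np.float64(301.30798698647055), np.float64(285.68676364653066))
```

View pics/f.png

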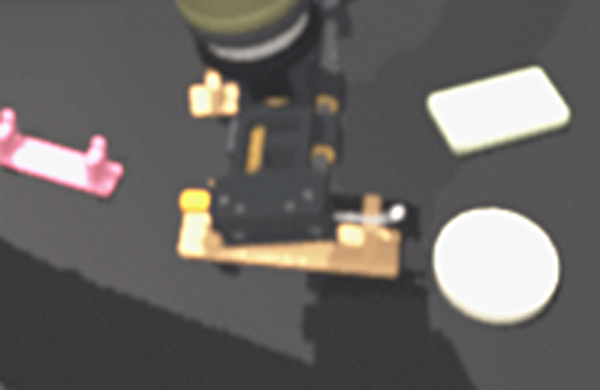

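The pick still lies undisturbed on its rest: handle end at (262,282), tip at (332,286). The fingers closed empty because the tilted pose hit joint limits at q5 and q6. I'll back off and regrasp with the tool vertical.

```bash
python3 - <<'E'
from h import *
plan([([.494,-.312,.10],Rpick(-20.7)*Rtool(0))])
E
```

```text
turn [-0.0, -0.262, 0.0] trans [0.0155, 0.0, -0.058]
```

Call:
jog_arm(
  turn=[
    [0,0,0],
    [0,0,0],
    [0,-0.262,0],
    [0,-0.262,0],
    [0,-0.262,0],
    [0,-0.262,0],
    [0,-0.262,0],
    [0,-0.262,0],
  ],
  translation=[
    [0.008,0,-0.03],
    [0.0155,0,-0.058],
    [0.0155,0,-0.058],
    [0.0155,0,-0.058],
    [0.0155,0,-0.058],
    [0.0155,0,-0.058],
    [0.0155,0,-0.058],
    [0.0155,0,-0.058],
  ],
  grip=[1,1,0.4,0.4,0.4,0.4,0.4,0.4],
)

```text
clock: 7.2
tool_pos: [0.5023, -0.3191, 0.1094]
eef_rot: [0.984, -0.18, -0.011, -0.005]
contact_force: [0.1, -0.8, 0.2]
opening: 0.602
finger_force: 0.0
```

```bash
python3 - <<'E'
from h import *
chk()
print([(np.round(d['position'],4).tolist(),round(d['p'],2)) for d in (cams.snapshot('side') is not None and models.place_of('side','pick_grip'))])
E
```

```text
t 7.2 err mm [ 8.3 -7.1  9.4] rot deg [ 0.4 -1.3  0. ] F [ 0.1 -0.8  0.2] open 0.602 ff 0.0 q [ 0.16  0.91  0.63  1.75 -0.74  0.76 -0.76]
[([0.4921, -0.3134, 0.0418], 0.78), ([0.5697, 0.035, 0.0778], 0.73)]
```

```bash
python3 - <<'E'
from h import *
os.remove('cmd.json')
Q=Rpick(-20.7)*Rtool(0)
plan([([.494,-.312,.10],Q),([.494,-.312,.040],Q)])
E
```

```text
turn [-0.006, 0.023, 0.0] trans [-0.0105, -0.0035, 0.0097]
turn [-0.006, 0.023, 0.0] trans [-0.0091, -0.0032, 0.0697]
```

Call:
jog_arm(
  turn=[
    [-0.006,0.023,0],
    [-0.006,0.023,0],
    [-0.006,0.023,0],
    [-0.006,0.023,0],
    [-0.006,0.023,0],
    [-0.006,0.023,0],
  ],
  translation=[
    [-0.0105,-0.0035,0.0097],
    [-0.0098,-0.0033,0.04],
    [-0.0091,-0.0032,0.0697],
    [-0.0091,-0.0032,0.0697],
    [-0.0091,-0.0032,0.0697],
    [-0.0091,-0.0032,0.0697],
  ],
  grip=[0.4,0.4,0.4,0.4,0.4,0.4],
)

```text
clock: 8.05
tool_pos: [0.4951, -0.3125, 0.0411]
eef_rot: [0.984, -0.179, 0.001, 0.001]
contact_force: [-0.7, -0.2, -0.1]
opening: 0.6
finger_force: 0.0
```

```bash
python3 - <<'E'
from h import *
chk()
E
```

```text
t 8.05 err mm [ 1.1 -0.6  1.1] rot deg [-0.1  0.1 -0.1] F [-0.7 -0.2 -0.1] open 0.6 ff 0.0 q [ 0.2   0.97  0.51  1.83 -0.85  0.57 -0.65]
```

Good; close.

Call:
jog_arm(
  turn=[
    [0,0,0],
    [0,0,0],
    [0,0,0],
    [0,0,0],
    [0,0,0],
    [0,0,0],
    [0,0,0],
  ],
  translation=[
    [0,0,0],
    [0,0,0],
    [0,0,0],
    [0,0,0],
    [0,0,0],
    [0,0,0],
    [0,0,0],
  ],
  grip=[1,1,1,1,1,1,1],
  force=55,
)

```text
clock: 8.93
tool_pos: [0.4945, -0.3119, 0.0398]
eef_rot: [0.984, -0.179, -0.0, 0.0]
contact_force: [-0.4, 0.5, -0.6]
opening: 0.001
finger_force: 0.0
```

```bash
python3 - <<'E'
from h import *
chk(); os.remove('cmd.json')
print(cmd()[0])
# slot frame
yaw=np.degrees(np.arctan2(.03117-.022,.5664-.5)); print('slot yaw',yaw)
Q=Rpick(-20.7)*Rtool(0)
plan([([.494,-.312,.16],Q),([.40,-.12,.20],Rpick(-5,10)*Rtool(0)),([.39,.013,.18],Rpick(7,38)*Rtool(0))])
E
```

```text
t 8.925 err mm [ 0.4  0.1 -0.2] rot deg [-0.  -0.  -0.1] F [-0.4  0.5 -0.6] open 0.001 ff 0.0 q [ 0.2   0.98  0.51  1.83 -0.85  0.57 -0.65]
[ 0.49446818 -0.31185163  0.03981437]
slot yaw 7.862948831597371
turn [0.0, 0.0, 0.001] trans [-0.0004, 0.0004, -0.1202]
turn [-0.023, -0.173, -0.272] trans [-0.156, -0.1462, -0.1602]
turn [-0.159, -0.65, -0.464] trans [-0.2122, -0.2672, -0.1402]
```

```bash
python3 - <<'E'
from h import *
a=cams.snapshot('side');b=cams.snapshot('top')
p=r.get_state()['tool_pos']; Q=R.from_quat(r.get_state()['eef_rot'])
A=cv2.resize(a[235:325,230:360],None,fx=5,fy=5,interpolation=cv2.INTER_CUBIC)[:, :, ::-1].copy()
for d in([0,0,0],[0,0,.019],[0,.03,0],[0,-.03,0]):
  u,v=proj('side',p+Q.apply(d)); print(d,u,v,'crop',(u-230)*5,(v-235)*5)
cv2.imwrite('pics/g.png',A)
E
```

```text
[0, 0, 0] 301.4982503240712 285.64360400354917 crop 357.49125162035597 253.21802001774586
[0, 0, 0.019] 301.28847367374556 291.15860731794766 crop 356.4423683687278 280.7930365897383
[0, 0.03, 0] 300.43312582021116 298.05446680049266 crop 352.1656291010558 315.2723340024633
[0, -0.03, 0] 302.51019609787534 273.8523813707823 crop 362.5509804893767 194.26190685391163
```

View pics/g.png

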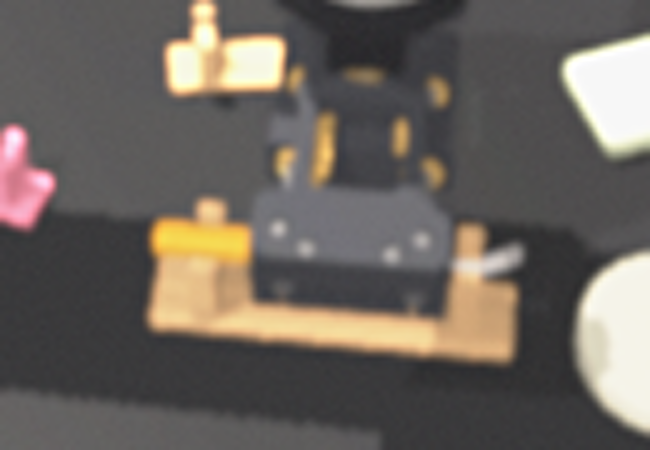

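The body hides the fingers here. Pick ends still show at crop (150–250,240) and (520,255). The reading says shut, so I'll test with a small lift.

Call:
jog_arm(
  turn=[
    [0,0,0],
    [0,0,0],
    [0,0,0],
  ],
  translation=[
    [0,0,-0.01],
    [0,0,-0.02],
    [0,0,-0.03],
  ],
  grip=[1,1,1],
)

```text
clock: 9.4
tool_pos: [0.4947, -0.3121, 0.0709]
eef_rot: [0.984, -0.179, 0.0, 0.0]
contact_force: [0.2, -0.6, -0.3]
opening: 0.004
finger_force: 0.0
```

```bash
python3 - <<'E'
from h import *
os.remove('cmd.json'); chk()
a=cams.snapshot('side');b=cams.snapshot('top')
A=cv2.resize(a[235:325,230:350],(600,450),interpolation=cv2.INTER_CUBIC)[:, :, ::-1].copy()
cv2.imwrite('pics/h.png',A)
for c in('side','top'):
 for n in('pick_grip','rest_centre'): print(c,n,[(np.round(d['position'],4).tolist(),round(d['p'],2)) for d in models.place_of(c,n)])
 for d in models.masks_of(c,'pick'):
  v,u=np.nonzero(d['pixels']); print('mask',c,round(d['p'],2),u.min(),u.max(),v.min(),v.max(),len(u))
E
```

```text
t 9.4 err mm [0. 0. 0.] rot deg [0. 0. 0.] F [ 0.2 -0.6 -0.3] open 0.004 ff 0.0 q [ 0.18  0.93  0.56  1.83 -0.82  0.63 -0.69]
side pick_grip [([0.4914, -0.3104, 0.0402], 0.5)]
side rest_centre [([0.4057, -0.4755, 0.0405], 0.73), ([0.4927, -0.3168, 0.0377], 0.71), ([0.5102, -0.1792, 0.0308], 0.67), ([0.3356, -0.1989, 0.0328], 0.62)]
mask side 0.72 261 333 279 289 240
top pick_grip []
top rest_centre [([0.3403, -0.2014, 0.0317], 0.9), ([0.4042, -0.4766, 0.0411], 0.67), ([0.535, 0.08, 0.0809], 0.63)]
mask top 0.48 365 372 226 238 75
```

View pics/h.png

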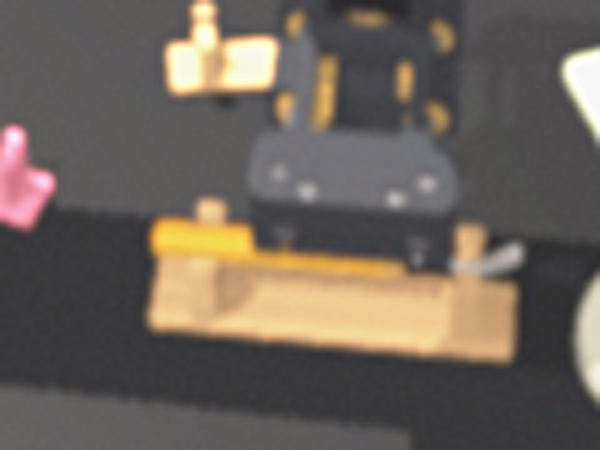

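```bash
python3 - <<'E'
from h import *
print(r.tips_ahead,[x for x in dir(r) if not x.startswith('__')])
s=r.get_state();print(s['eef_rot'],s['tool_pos'],s['q'])
p=np.array(s['tool_pos']);Q=R.from_quat(s['eef_rot'])
# where does the gripper show vs. expected
for c in('side','top'):
  for nm,d in(('tip',[0,0,.019]),('bodynear',[.0375,.0935,-.045]),('bodynear2',[-.0375,.0935,-.045]),('bodyfar',[.0375,-.0935,-.045]),('f',[.009,.02,.019]),('f2',[-.009,.02,.019]),('tcp',[0,0,0])):
    print(c,nm,np.round(proj(c,p+Q.apply(d)),1))
b=cams.snapshot('top'); a=cams.snapshot('side')
cv2.imwrite('pics/i_top.png',b[:,:,::-1])
# yellow handle & dark tool column profile in side view
hs=cv2.cvtColor(a,cv2.COLOR_RGB2HSV)
for v in range(262,300,2): print(v,' '.join('%3d/%3d'%(hs[v,u,1],hs[v,u,2]) for u in range(256,340,7)))
E
```

```text
0.019 ['Unreachable', 'finish_job', 'get_state', 'tips_ahead']
[ 9.83865399e-01 -1.78909695e-01 -4.44980156e-04  1.81800043e-05] [ 0.49433025 -0.31164132  0.06948864] [ 0.18000691  0.93686044  0.55690102  1.82726156 -0.81602099  0.62390175
 -0.68489706]
side tip [301.5 282.4]
side bodynear [320.1 305.6]
side bodynear2 [277.4 302. ]
side bodyfar [323.5 228.4]
side f [305.3 291. ]
side f2 [296.3 290.2]
side tcp [301.7 276.6]
top tip [378.9 205.4]
top bodynear [427.5 200.3]
top bodynear2 [417.6 231. ]
top bodyfar [350.3 174.1]
top f [387.9 204.6]
top f2 [385.6 211.6]
top tcp [380.3 204.5]
262   3/ 92   5/ 93   5/ 93   5/ 93   9/113   7/117  11/111  12/103  13/117   7/ 76   3/ 80   7/ 78
264   5/ 94   8/ 94   5/ 93   8/ 94  13/121  11/120   9/119  11/120  13/120  13/ 81   3/ 80   3/ 80
266   6/ 92   6/ 92   6/ 92   8/ 92  13/118  11/119   9/120  11/120  11/120  13/ 95   9/ 81   0/ 78
268   6/ 92   3/ 92   8/ 94   5/ 93   4/127   9/118  11/119  13/120  13/120   9/114   9/ 81   6/ 80
270   5/ 93   8/ 94   5/ 93   6/ 92   9/149   9/114  11/117  11/120  11/118  13/119  16/ 82   3/ 80
272   0
[... 692 characters left out ...]

286   0/ 58 131/232 131/238 171/238 165/195 134/148  95/113  23/ 78   5/103   6/ 80  59/155  13/176
288   9/ 60 103/231  98/240 120/202 139/216 152/217 169/226 155/196  12/ 86   5/ 94  20/175  12/ 88
290   4/ 60 102/234 104/231 106/190 106/207 110/202 119/205 136/215 102/160  96/146  71/157   5/ 50
292   4/ 58 100/237 104/230 108/196 102/234 104/229 105/221 111/210 108/206 107/225 108/200  80/ 96
294   9/ 59 101/232 104/231 106/199  99/239  98/239  99/237 101/234 103/230 103/231 107/201  94/114
296  13/ 59  98/236 106/227 111/214 100/236  98/237  99/238  97/239  99/238 102/233 108/198  82/ 96
298   9/ 60  97/242 105/223  98/240  99/238  99/238  98/237  98/237  98/238 100/235 109/202  79/ 94
```

```bash
python3 - <<'E'
import cv2
b=cv2.imread('pics/i_top.png'); a=cv2.imread('pics/h.png')
c=cv2.resize(b[140:260,320:450],None,fx=5,fy=5,interpolation=cv2.INTER_CUBIC)
cv2.imwrite('pics/j.png',c)
E
```

```text
(no output)
```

View pics/j.png

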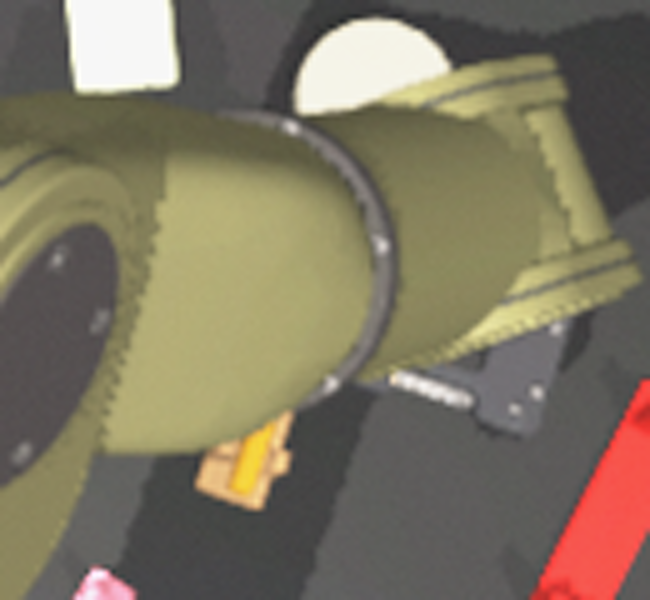

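The top crop shows the body corner at (426,227), outside where the stated geometry puts it, so the fingers seem to stand higher or shifted. I'll probe gently, descending open beside the handle.

Call:
jog_arm(
  turn=[
    [0,0,0],
    [0,0,0],
    [0,0,0],
    [0,0,0],
    [0,0,0],
    [0,0,0],
    [0,0,0],
  ],
  translation=[
    [0,0,0],
    [0,0,0],
    [0,0,0.02],
    [0,0,0.03],
    [0,0,0.035],
    [0,0,0.038],
    [0,0,0.04],
  ],
  grip=[0.4,0.4,0.4,0.4,0.4,0.4,0.4],
)

```text
clock: 10.78
tool_pos: [0.4946, -0.312, 0.03]
eef_rot: [0.984, -0.179, 0.0, 0.0]
contact_force: [0.4, 0.6, -0.8]
opening: 0.602
finger_force: 0.0
```

Call:
jog_arm(
  turn=[
    [0,0,0],
    [0,0,0],
    [0,0,0],
    [0,0,0],
    [0,0,0],
    [0,0,0],
  ],
  translation=[
    [0,0,0],
    [0,0,0],
    [0,0,0],
    [0,0,0],
    [0,0,0],
    [0,0,0],
  ],
  grip=[1,1,1,1,1,1],
  force=55,
)

```text
clock: 11.52
tool_pos: [0.4945, -0.3119, 0.0299]
eef_rot: [0.984, -0.179, -0.0, 0.0]
contact_force: [-0.1, -0.6, 1.1]
opening: 0.005
finger_force: 0.4
```

Call:
jog_arm(
  turn=[
    [0,0,0],
    [0,0,0],
  ],
  translation=[
    [0,0,0.003],
    [0,0,0.006],
  ],
  grip=[1,1],
)

```text
clock: 11.78
tool_pos: [0.4947, -0.3122, 0.029]
eef_rot: [0.984, -0.179, 0.001, -0.001]
contact_force: [-9.1, 10.6, 61.8]
opening: 0.003
finger_force: 30.9
```

```bash
python3 - <<'E'
from h import *
for i in range(3):
  a=cams.snapshot('side');s=r.get_state();print(s['contact_force'],s['finger_force'],s['opening'],s['tool_pos'])
for d in models.masks_of('side','pick'):
  v,u=np.nonzero(d['pixels']); print('mask',round(d['p'],2),u.min(),u.max(),v.min(),v.max(),len(u))
  m=d['pixels']; print([(u0,np.nonzero(m[:,u0])[0].min(),np.nonzero(m[:,u0])[0].max()) for u0 in range(u.min(),u.max(),6) if m[:,u0].any()])
cv2.imwrite('pics/k.png',a[:,:,::-1])
hs=cv2.cvtColor(a,cv2.COLOR_RGB2HSV)
for v in range(250,312,2): print(v,' '.join('%3d/%3d'%(hs[v,u,1],hs[v,u,2]) for u in range(256,340,7)))
E
```

```text
[-6.64622783  8.84785567 44.35361255] 21.904722154140472 0.006250314380349565 [ 0.49468432 -0.31217059  0.02910197]
[-6.71447388  8.1603116  44.39794581] 22.223717272281647 0.0045596397906423275 [ 0.49469842 -0.3122286   0.02915286]
[-7.44347354  8.46863008 44.1237149 ] 22.13728040456772 0.0035078408299996466 [ 0.49471147 -0.31220869  0.02914669]
mask 0.74 261 333 279 288 168
[(261, np.int64(280), np.int64(284)), (267, np.int64(279), np.int64(285)), (273, np.int64(280), np.int64(286)), (279, np.int64(281), np.int64(285)), (327, np.int64(285), np.int64(288))]
250   6/ 91  98/200  92/248  23/250  33/254  13/ 77  22/ 46  16/ 47  16/ 65  12/ 65   3/ 79   3/ 79
252   3/ 91  77/152 112/230 112/249 115/231  19/ 82  31/ 58  52/ 59  19/ 67  20/ 65   6/ 79   3/ 79
254   0/ 92   8/ 93  39/104   9/ 84   9/ 87  35/ 87  32/ 88  90/108  15/ 66  12/ 66   0/ 79   6/ 79
256   5/ 94   3/ 92   3/ 91   6/ 83   6/ 90   9/ 85  16/ 79  12/ 82  19/ 67  87/108   3/ 78   6/ 80
258   3/ 92   6/ 92   8/ 93   3/ 92   6/ 88  10/103  13/ 76  17/ 77  17/ 77  85/105   6/ 80   6/ 79
260   5/ 93   8/ 94   5/ 93   5/ 93
[... 1864 characters left out ...]

298   4/ 59  94/243 105/223  97/241  19/ 81  15/ 70  23/ 66  19/ 68   8/ 94  97/165 107/203  81/ 95
300   9/ 59 110/197 107/216  99/244 106/224  92/169  86/139  30/ 86  58/118 102/170 108/203  77/ 96
302   4/ 58  12/ 62  69/ 93  94/133 109/205 106/217 103/237 106/227 105/219 106/202 109/211  79/ 94
304   9/ 59   4/ 58  13/ 60   9/ 58  16/ 63  68/ 98  93/137 108/203 107/227 108/221 107/222  67/ 84
306   0/ 60   9/ 60  12/ 62   9/ 59   4/ 59   9/ 59   9/ 59  13/ 61  70/ 98  91/120 105/173  45/ 63
308   9/ 60   4/ 57   9/ 58   4/ 59   9/ 60  13/ 59   9/ 59  13/ 61  10/ 53  15/ 51  19/ 55  10/ 49
310   4/ 58   9/ 59  13/ 59   8/ 61  13/ 61   4/ 59   4/ 60   4/ 59  10/ 49  10/ 51  10/ 52  14/ 53
```

Call:
jog_arm(
  turn=[
    [0,0,0],
    [0,0,0],
    [0,0,0],
    [0,0,0],
    [0,0,0],
    [0,0,0],
  ],
  translation=[
    [0,0,-0.03],
    [0,0,-0.03],
    [0,0,-0.03],
    [0,0,-0.005],
    [0,0,0],
    [0,0,0.002],
  ],
  grip=[1,0.3,0.3,0.3,0.3,0.3],
)

```text
clock: 12.72
tool_pos: [0.494, -0.3117, 0.0211]
eef_rot: [0.984, -0.179, -0.001, -0.0]
contact_force: [-0.0, -0.2, -0.2]
opening: 0.546
finger_force: 0.0
```

Call:
jog_arm(
  turn=[
    [0,0,0],
    [0,0,0],
  ],
  translation=[
    [0,0,0.002],
    [0,0,0.003],
  ],
  grip=[0.3,0.3],
)

```text
clock: 12.98
tool_pos: [0.4947, -0.3121, 0.0191]
eef_rot: [0.984, -0.179, 0.0, 0.0]
contact_force: [0.7, -0.8, -0.2]
opening: 0.699
finger_force: 0.0
```

Call:
jog_arm(
  turn=[
    [0,0,0],
    [0,0,0],
  ],
  translation=[
    [0,0,0.002],
    [0,0,0.004],
  ],
  grip=[0.3,0.3],
)

```text
clock: 13.22
tool_pos: [0.4946, -0.3119, 0.0149]
eef_rot: [0.984, -0.179, -0.0, 0.0]
contact_force: [0.6, -0.0, 0.2]
opening: 0.699
finger_force: 0.0
```

Call:
jog_arm(
  turn=[
    [0,0,0],
    [0,0,0],
    [0,0,0],
    [0,0,0],
    [0,0,0],
  ],
  translation=[
    [0,0,0],
    [0,0,0],
    [0,0,0],
    [0,0,0],
    [0,0,0],
  ],
  grip=[0.8,1,1,1,1],
  force=20,
)

```text
clock: 13.85
tool_pos: [0.4945, -0.3119, 0.0148]
eef_rot: [0.984, -0.179, -0.0, 0.0]
contact_force: [0.0, -0.6, 0.5]
opening: 0.153
finger_force: 0.0
```

The fingers stop at 13.5 mm. So the true fingertips stand about 16.5 mm behind the reported TCP, not 19 mm ahead, and I'll allow for that from here on. Firm up the grip and lift.

Call:
jog_arm(
  turn=[
    [0,0,0],
    [0,0,0],
    [0,0,0],
  ],
  translation=[
    [0,0,0],
    [0,0,0],
    [0,0,0],
  ],
  grip=[1,1,1],
  force=55,
)

```text
clock: 14.22
tool_pos: [0.4945, -0.3118, 0.0148]
eef_rot: [0.984, -0.179, -0.0, 0.0]
contact_force: [-0.3, -0.1, 0.4]
opening: 0.128
finger_force: 55.0
```

```bash
rm -f cmd.json; python3 - <<'E'
from h import *
chk()
E
```

```text
t 14.225 err mm [0. 0. 0.] rot deg [0. 0. 0.] F [-0.3 -0.1  0.4] open 0.128 ff 55.0 q [ 0.22  1.01  0.47  1.84 -0.88  0.52 -0.63]
```

```bash
cat >> h.py <<'E'
C=np.array([.5664,.0310]); SY=188.
def bz(x,y,z):
    a=np.radians(SY); xb=np.array([np.cos(a),np.sin(a)]); yb=np.array([-np.sin(a),np.cos(a)])
    return np.r_[C+x*xb+y*yb,z]
HX,HZ=-.001,-.0252
def tipped(tip,pitch,yaw=SY-180):   # tool pose that puts the blade's end at tip
    P=Rpick(yaw,pitch); Q=P*Rtool(0)
    o=np.array(tip)-P.apply([.066,0,.012])
    return o-Q.apply([HX,0,HZ]),Q
E
python3 - <<'E'
from h import *
s=r.get_state();p=np.array(s['tool_pos']);Q=R.from_quat(s['eef_rot'])
plan([(p+[0,0,.10],Q),([.42,-.12,.15],Rpick(-6,15)*Rtool(0)),tipped(bz(.125,.0065,.11),38)])
print(cmd()[0])
E
```

```text
turn [0.0, 0.0, 0.0] trans [-0.0, 0.0, -0.1]
turn [-0.033, -0.26, -0.254] trans [-0.1373, -0.1533, -0.1352]
turn [-0.165, -0.649, -0.481] trans [-0.2251, -0.2451, -0.1059]
[ 0.37012802 -0.00315385  0.12068544]
```

Call:
jog_arm(
  turn=[
    [0,0,0],
    [0,0,0],
    [0,0,0],
    [-0.033,-0.26,-0.254],
    [-0.033,-0.26,-0.254],
    [-0.033,-0.26,-0.254],
    [-0.033,-0.26,-0.254],
    [-0.165,-0.649,-0.481],
    [-0.165,-0.649,-0.481],
    [-0.165,-0.649,-0.481],
    [-0.165,-0.649,-0.481],
    [-0.165,-0.649,-0.481],
    [-0.165,-0.649,-0.481],
  ],
  translation=[
    [0,0,-0.03],
    [0,0,-0.07],
    [0,0,-0.1],
    [-0.1373,-0.1533,-0.1352],
    [-0.1373,-0.1533,-0.1352],
    [-0.1373,-0.1533,-0.1352],
    [-0.1373,-0.1533,-0.1352],
    [-0.2251,-0.2451,-0.1059],
    [-0.2251,-0.2451,-0.1059],
    [-0.2251,-0.2451,-0.1059],
    [-0.2251,-0.2451,-0.1059],
    [-0.2251,-0.2451,-0.1059],
    [-0.2251,-0.2451,-0.1059],
  ],
  grip=[1,1,1,1,1,1,1,1,1,1,1,1,1],
  force=55,
)

```text
clock: 15.85
tool_pos: [0.37, -0.0044, 0.1215]
eef_rot: [0.944, 0.064, -0.324, 0.022]
contact_force: [0.3, 0.2, -0.7]
opening: 0.131
finger_force: 55.0
```

```bash
python3 - <<'E'
from h import *
chk()
s=r.get_state();p=np.array(s['tool_pos']);Q=R.from_quat(s['eef_rot'])
P=Q*Rtool(0).inv(); o=p+Q.apply([HX,0,HZ])
print('exp origin',o.round(4),'tip',(o+P.apply([.066,0,.012])).round(4))
for c in('side','top'):
  a=cams.snapshot(c)
  print(c,[(np.round(d['position'],4).tolist(),round(d['p'],2)) for d in models.place_of(c,'pick_grip')],'proj tip',np.round(proj(c,o+P.apply([.066,0,.012])),1),'back',np.round(proj(c,o+P.apply([-.082,0,0])),1))
  for d in models.masks_of(c,'pick')[:1]:
    m=d['pixels'];v,u=np.nonzero(m); print(d['p'],len(u))
    for f in(u.min(),u.max()): print(f,v[u==f].mean())
    for f in(v.min(),v.max()): print(u[v==f].mean(),f)
  cv2.imwrite('pics/l_%s.png'%c,a[:,:,::-1])
E
```

```text
t 15.85 err mm [-0.1 -1.3  0.8] rot deg [0.1 0.1 0.2] F [ 0.3  0.2 -0.7] open 0.131 ff 55.0 q [-0.47  1.    0.66  1.85 -0.42  1.16 -1.  ]
exp origin [ 0.3846 -0.0024  0.142 ] tip [0.4435 0.0056 0.1109]
side [([0.3864, -0.0022, 0.1428], 0.46)] proj tip [244.9 168.9] back [189.5 153.6]
0.6 184
189 153.5
242 169.0
191.5 151
238.5 170
top [([0.3876, -0.0016, 0.142], 0.65)] proj tip [246.7 228.1] back [252.6 283.1]
0.48 709
333 134.0
354 151.5
347.0 120
343.5 156
```

The pick hangs as expected, within about 2 mm in both cameras. Now go to the slot.

```bash
python3 - <<'E'
from h import *
plan([tipped(bz(.086,.0065,.085),38),tipped(bz(.086,.0065,.074),38)])
E
```

```text
turn [-0.0, 0.0, 0.0] trans [0.0461, 0.0, -0.0043]
turn [-0.0, 0.0, 0.0] trans [0.0529, 0.0, 0.0043]
```

Call:
jog_arm(
  turn=[
    [0,0,0],
    [0,0,0],
    [0,0,0],
    [0,0,0],
    [0,0,0],
  ],
  translation=[
    [0.0461,0,-0.0043],
    [0.0461,0,-0.0043],
    [0.0529,0,0.0043],
    [0.0529,0,0.0043],
    [0.0529,0,0.0043],
  ],
  grip=[1,1,1,1,1],
)

```text
clock: 16.77
tool_pos: [0.4082, 0.0021, 0.0851]
eef_rot: [0.943, 0.066, -0.325, 0.023]
contact_force: [0.3, -0.3, -0.3]
opening: 0.133
finger_force: 55.0
```

```bash
python3 - <<'E'
from h import *
chk()
plan([tipped(bz(.086,.0065,z),38) for z in(.073,.072,.071,.070)])
E
```

```text
t 16.775 err mm [-0.5 -0.1  0.3] rot deg [ 0. -0.  0.] F [ 0.3 -0.3 -0.3] open 0.133 ff 55.0 q [-0.45  1.08  0.63  1.73 -0.45  1.19 -1.02]
turn [-0.0, 0.0, 0.0] trans [0.0006, 0.0, 0.0008]
turn [-0.0, 0.0, 0.0] trans [0.0012, 0.0, 0.0016]
turn [-0.0, 0.0, 0.0] trans [0.0018, 0.0, 0.0024]
turn [-0.0, 0.0, 0.0] trans [0.0024, 0.0, 0.0032]
```

Call:
jog_arm(
  turn=[
    [0,0,0],
    [0,0,0],
    [0,0,0],
  ],
  translation=[
    [0.0006,0,0.0008],
    [0.0012,0,0.0016],
    [0.0012,0,0.0016],
  ],
  grip=[1,1,1],
)

```text
clock: 17.15
tool_pos: [0.4087, 0.0023, 0.0828]
eef_rot: [0.943, 0.066, -0.325, 0.023]
contact_force: [0.2, -0.2, -1.7]
opening: 0.129
finger_force: 55.0
```

Call:
jog_arm(
  turn=[
    [0,0,0],
    [0,0,0],
  ],
  translation=[
    [0.0006,0,0.0008],
    [0.0006,0,0.0008],
  ],
  grip=[1,1],
)

```text
clock: 17.4
tool_pos: [0.4087, 0.0023, 0.0817]
eef_rot: [0.943, 0.066, -0.325, 0.023]
contact_force: [-0.2, 0.3, 0.1]
opening: 0.129
finger_force: 55.0
```

Call:
jog_arm(
  turn=[
    [0,0,0],
    [0,0,0],
  ],
  translation=[
    [0.0006,0,0.0008],
    [0.0006,0,0.0008],
  ],
  grip=[1,1],
)

```text
clock: 17.65
tool_pos: [0.4086, 0.0022, 0.0809]
eef_rot: [0.943, 0.066, -0.325, 0.023]
contact_force: [0.3, 0.4, 0.7]
opening: 0.131
finger_force: 55.0
```

Call:
jog_arm(
  turn=[
    [0,0,0],
    [0,0,0],
  ],
  translation=[
    [0.0006,0,0.0008],
    [0.0006,0,0.0008],
  ],
  grip=[1,1],
)

```text
clock: 17.9
tool_pos: [0.4083, 0.0021, 0.0802]
eef_rot: [0.943, 0.066, -0.325, 0.023]
contact_force: [-1.1, 0.9, 5.7]
opening: 0.129
finger_force: 55.0
```

Call:
jog_arm(
  turn=[
    [0,0,0],
    [0,0,0],
  ],
  translation=[
    [0.0006,0,0.0008],
    [0.0006,0,0.0008],
  ],
  grip=[1,1],
)

```text
clock: 18.15
tool_pos: [0.408, 0.002, 0.0797]
eef_rot: [0.943, 0.066, -0.326, 0.023]
contact_force: [-0.9, 0.7, 7.9]
opening: 0.131
finger_force: 55.0
```

```bash
python3 - <<'E'
from h import *
p,Q=tipped(bz(.086,.0065,.068),38)
# commanded pose drift: previous commands rounded; take it as exact
json.dump({'p':p.tolist(),'q':Q.as_quat().tolist()},open('cmd.json','w')); chk()
plan([tipped(bz(.086,.0065,.0703),38)]+[tipped(bz(x,.0065,.0703),38) for x in(.075,.066,.060,.056)])
E
```

```text
t 18.15 err mm [-0.7 -0.3  1. ] rot deg [ 0.  -0.1  0. ] F [-0.9  0.7  7.9] open 0.131 ff 55.0 q [-0.45  1.09  0.63  1.73 -0.45  1.18 -1.02]
turn [0.0, 0.0, 0.0] trans [-0.0014, 0.0, -0.0018]
turn [0.0, 0.0, 0.0] trans [0.0073, -0.0, -0.0086]
turn [0.0, 0.0, 0.0] trans [0.0143, 0.0, -0.0141]
turn [0.0, 0.0, 0.0] trans [0.0191, 0.0, -0.0178]
turn [0.0, 0.0, 0.0] trans [0.0222, 0.0, -0.0203]
```

Call:
jog_arm(
  turn=[
    [0,0,0],
    [0,0,0],
    [0,0,0],
    [0,0,0],
    [0,0,0],
    [0,0,0],
    [0,0,0],
  ],
  translation=[
    [-0.0014,0,-0.0018],
    [-0.0014,0,-0.0018],
    [0.0073,0,-0.0086],
    [0.0143,0,-0.0141],
    [0.0191,0,-0.0178],
    [0.0222,0,-0.0203],
    [0.0222,0,-0.0203],
  ],
  grip=[1,1,1,1,1,1,1],
)

```text
clock: 19.02
tool_pos: [0.4391, 0.0064, 0.0809]
eef_rot: [0.943, 0.066, -0.324, 0.023]
contact_force: [0.1, 0.2, 2.7]
opening: 0.127
finger_force: 55.0
```

```bash
python3 - <<'E'
from h import *
chk()
s=r.get_state();p=np.array(s['tool_pos']);Q=R.from_quat(s['eef_rot'])
P=Q*Rtool(0).inv(); o=p+Q.apply([HX,0,HZ]); tip=o+P.apply([.066,0,.012])
a=cams.snapshot('top');cv2.imwrite('pics/m.png',a[:,:,::-1])
m=models.masks_of('top','pick')
print('tip',tip,'proj',proj('top',tip))
for d in m[:2]:
  v,u=np.nonzero(d['pixels']); print(d['p'],len(u),u.min(),u.max(),v.min(),v.max(),'top u',u[v==v.min()].mean())
print([(np.round(d['position'],4).tolist(),round(d['p'],2)) for d in models.place_of('top','pick_grip')], o)
plan([tipped(bz(x,.0065,.0703),38) for x in(.054,.0525)])
E
```

```text
t 19.025 err mm [ 0.7 -0.1 -0.2] rot deg [-0.   0.1 -0. ] F [0.1 0.2 2.7] open 0.127 ff 55.0 q [-0.44  1.11  0.63  1.64 -0.45  1.26 -1.05]
tip [0.51252361 0.01673207 0.07024962] proj (np.float64(242.9110300026989), np.float64(200.57090534922298))
0.63 154 242 249 206 251 top u 243.0
[([0.4549, 0.0085, 0.1001], 0.73)] [0.45366742 0.00843906 0.10134906]
turn [0.0, 0.0, 0.0] trans [0.0016, 0.0, -0.0012]
turn [0.0, 0.0, 0.0] trans [0.0028, 0.0, -0.0021]
```

Call:
jog_arm(
  turn=[
    [0,0,0],
    [0,0,0],
    [0,0,0],
  ],
  translation=[
    [0.0016,0,-0.0012],
    [0.0028,0,-0.0021],
    [0.0028,0,-0.0021],
  ],
  grip=[1,1,1],
)

```text
clock: 19.55
tool_pos: [0.4416, 0.0069, 0.0811]
eef_rot: [0.943, 0.066, -0.325, 0.023]
contact_force: [-0.6, 0.4, 3.5]
opening: 0.127
finger_force: 55.0
```

```bash
python3 - <<'E'
from h import *
chk()
plan([tipped(bz(x,.0065,.0703),38) for x in(.0515,.0505)])
E
```

```text
t 19.55 err mm [-0.3  0.   0.1] rot deg [ 0. -0. -0.] F [-0.6  0.4  3.5] open 0.127 ff 55.0 q [-0.44  1.12  0.63  1.62 -0.45  1.26 -1.05]
turn [0.0, 0.0, 0.0] trans [0.0008, 0.0, -0.0007]
turn [0.0, 0.0, 0.0] trans [0.0016, 0.0, -0.0013]
```

Call:
jog_arm(
  turn=[
    [0,0,0],
    [0,0,0],
    [0,0,0],
  ],
  translation=[
    [0.0008,0,-0.0007],
    [0.0016,0,-0.0013],
    [0.0016,0,-0.0013],
  ],
  grip=[1,1,1],
)

```text
clock: 19.92
tool_pos: [0.444, 0.0072, 0.081]
eef_rot: [0.943, 0.066, -0.325, 0.023]
contact_force: [-0.3, -0.4, 3.6]
opening: 0.132
finger_force: 55.0
```

```bash
python3 - <<'E'
from h import *
chk()
L=[(.0508,.074,37),(.0508,.077,35.5),(.0502,.080,34),(.0498,.083,32),(.0495,.086,31),(.0495,.088,30),(.0495,.0895,30)]
plan([tipped(bz(x,.0065,z),t) for x,z,t in L])
E
```

```text
t 19.925 err mm [ 0. -0.  0.] rot deg [ 0.  0. -0.] F [-0.3 -0.4  3.6] open 0.132 ff 55.0 q [-0.44  1.12  0.63  1.62 -0.45  1.27 -1.05]
turn [-0.0, 0.017, -0.0] trans [-0.0019, 0.0, -0.0016]
turn [-0.0, 0.044, -0.0] trans [-0.0027, 0.0, -0.0023]
turn [-0.0, 0.07, -0.0] trans [-0.003, 0.0, -0.0034]
turn [-0.0, 0.105, 0.0] trans [-0.0031, 0.0, -0.0038]
turn [-0.0, 0.122, 0.0] trans [-0.0039, 0.0, -0.0053]
turn [0.0, 0.14, -0.0] trans [-0.0043, 0.0, -0.0058]
turn [0.0, 0.14, -0.0] trans [-0.0053, 0.0, -0.007]
```

Call:
jog_arm(
  turn=[
    [0,0,0],
    [0,0,0],
    [0,0,0],
  ],
  translation=[
    [0.0006,0,-0.0005],
    [0.0012,0,-0.001],
    [0.0012,0,-0.001],
  ],
  grip=[1,1,1],
)

```text
clock: 20.3
tool_pos: [0.4449, 0.0073, 0.0812]
eef_rot: [0.943, 0.066, -0.325, 0.023]
contact_force: [-2.3, -0.6, 4.4]
opening: 0.132
finger_force: 55.0
```

```bash
python3 - <<'E'
from h import *
p,Q=tipped(bz(.049,.0065,.0703),38)
json.dump({'p':p.tolist(),'q':Q.as_quat().tolist()},open('cmd.json','w')); chk()
L=[(.0498,.0703,38),(.0498,.073,37),(.0495,.076,36),(.049,.079,35),(.0485,.082,34),(.048,.085,33),(.048,.088,33)]
plan([tipped(bz(x,.0065,z),t) for x,z,t in L])
E
```

```text
t 20.3 err mm [-0.4 -0.1  0.2] rot deg [ 0.  -0.1  0. ] F [-2.3 -0.6  4.4] open 0.132 ff 55.0 q [-0.44  1.12  0.63  1.61 -0.45  1.27 -1.05]
turn [0.0, 0.0, 0.0] trans [-0.0006, 0.0, 0.0005]
turn [-0.0, 0.017, -0.0] trans [-0.0016, 0.0, -0.0005]
turn [0.0, 0.035, 0.0] trans [-0.0026, 0.0, -0.0019]
turn [-0.0, 0.052, 0.0] trans [-0.0033, 0.0, -0.0035]
turn [-0.0, 0.07, -0.0] trans [-0.0041, 0.0, -0.0051]
turn [0.0, 0.087, 0.0] trans [-0.0048, 0.0, -0.0067]
turn [0.0, 0.087, 0.0] trans [-0.0066, 0.0, -0.009]
```

Call:
jog_arm(
  turn=[
    [0,0,0],
    [0,0.017,0],
    [0,0.035,0],
    [0,0.052,0],
    [0,0.07,0],
  ],
  translation=[
    [-0.0006,0,0.0005],
    [-0.0016,0,-0.0005],
    [-0.0026,0,-0.0019],
    [-0.0033,0,-0.0035],
    [-0.0041,0,-0.0051],
  ],
  grip=[1,1,1,1,1],
  force=60,
)

```text
clock: 20.92
tool_pos: [0.4456, 0.0075, 0.0877]
eef_rot: [0.954, 0.067, -0.291, 0.02]
contact_force: [-0.0, -0.6, -0.9]
opening: 0.129
finger_force: 60.0
```

```bash
python3 - <<'E'
from h import *
L=[(.0485,.082,34),(.048,.085,33),(.048,.088,33)]
p,Q=tipped(bz(*[.0485,.0065,.082]),34)
json.dump({'p':p.tolist(),'q':Q.as_quat().tolist()},open('cmd.json','w')); chk()
plan([tipped(bz(x,.0065,z),t) for x,z,t in [(.048,.085,33),(.0475,.088,32),(.0475,.089,32)]])
E
```

```text
t 20.925 err mm [0.3 0.1 0.2] rot deg [ 0.   0.1 -0. ] F [-0.  -0.6 -0.9] open 0.129 ff 60.0 q [-0.45  1.07  0.64  1.68 -0.47  1.19 -1.03]
turn [0.0, 0.017, 0.0] trans [-0.0006, -0.0, -0.0016]
turn [0.0, 0.035, 0.0] trans [-0.0012, -0.0, -0.0033]
turn [0.0, 0.035, 0.0] trans [-0.0017, -0.0, -0.0041]
```

Call:
jog_arm(
  turn=[
    [0,0.017,0],
    [0,0.035,0],
    [0,0.035,0],
    [0,0.035,0],
  ],
  translation=[
    [-0.0006,0,-0.0016],
    [-0.0012,0,-0.0033],
    [-0.0017,0,-0.0041],
    [-0.0017,0,-0.0041],
  ],
  grip=[1,1,1,1],
)

```text
clock: 21.42
tool_pos: [0.4463, 0.0076, 0.092]
eef_rot: [0.959, 0.067, -0.275, 0.019]
contact_force: [-0.1, 0.0, -0.6]
opening: 0.126
finger_force: 60.0
```

```bash
python3 - <<'E'
from h import *
chk()
A=[]
for c,b in(('top',(205,180,275,240)),('side',(240,130,345,220))):
  a=cams.snapshot(c); cv2.imwrite('pics/n_%s.png'%c,a[:,:,::-1])
  A.append(cv2.resize(a[b[1]:b[3],b[0]:b[2]],(400,int(400*(b[3]-b[1])/(b[2]-b[0])))))
  for n in('ring_near_end','ring_far_end','ring'): print(c,n,[(np.round(d['position'],4).tolist(),round(d['p'],2)) for d in models.place_of(c,n)])
H=max(x.shape[0] for x in A)
A=[cv2.copyMakeBorder(x,0,H-x.shape[0],0,0,cv2.BORDER_CONSTANT) for x in A]
cv2.imwrite('pics/n.png',np.hstack(A)[:,:,::-1])
# yellow pixels in the slot area (top)
a=cv2.cvtColor(cv2.imread('pics/n_top.png'),cv2.COLOR_BGR2HSV)
for v in range(194,212): print(v,''.join('Y' if (a[v,u,1]>110 and 10<a[v,u,0]<35 and a[v,u,2]>120) else ('w' if a[v,u,2]>200 else '.') for u in range(215,262)))
E
```

```text
t 21.425 err mm [0.1 0.  0.2] rot deg [ 0.  0. -0.] F [-0.1  0.  -0.6] open 0.126 ff 60.0 q [-0.45  1.05  0.64  1.7  -0.47  1.16 -1.03]
top ring_near_end []
top ring_far_end []
top ring [([0.4958, -0.3108, 0.0426], 0.65)]
side ring_near_end [([0.5147, 0.019, 0.0938], 0.61), ([0.6701, -0.2388, 0.0025], 0.42)]
side ring_far_end [([0.5637, 0.0306, 0.0755], 0.46)]
side ring [([0.565, 0.0343, 0.0801], 0.6)]
194 ........................................Y...www
195 ...........................................wwww
196 w..........................................wwww
197 w..............................................
198 ...............................................
199 ...............................................
200 w..............................................
201 ww.............................................
202 ww..........................................www
203 ww........................................wwwww
204 w.........................................wwwww
205 ..........................................wwwww
206 ......................wwwwww.w.............ww..
207 .............YY..Y...wwwwwwwwww................
208 .....wwww..Y.YY......wwwwww..ww................
209 wwwwwwwww............ww...................Yw...
210 wwwwwwwww.................................Ywww.
211 wwwwwwwww..................................ww..
```

```bash
python3 - <<'E'
from h import *
plan([tipped(bz(x,.0065,z),t) for x,z,t in [(.0480,.0865,36),(.0485,.0835,40),(.060,.082,41),(.080,.083,41),(.110,.095,40),(.150,.13,38)]])
E
```

```text
turn [0.0, -0.07, 0.0] trans [-0.0016, -0.0, -0.0023]
turn [-0.0, -0.14, -0.0] trans [-0.0025, -0.0, -0.0042]
turn [0.0, -0.157, -0.0] trans [-0.012, 0.0, 0.0019]
turn [0.0, -0.157, -0.0] trans [-0.0294, -0.0, 0.0117]
turn [-0.0, -0.14, -0.0] trans [-0.0608, -0.0, 0.0186]
turn [-0.0, -0.105, 0.0] trans [-0.1122, -0.0, 0.0125]
```

Call:
jog_arm(
  turn=[
    [0,-0.07,0],
    [0,-0.14,0],
    [0,-0.14,0],
    [0,-0.157,0],
    [0,-0.157,0],
    [0,-0.157,0],
    [0,-0.14,0],
    [0,-0.105,0],
    [0,-0.105,0],
  ],
  translation=[
    [-0.0016,0,-0.0023],
    [-0.0025,0,-0.0042],
    [-0.0025,0,-0.0042],
    [-0.007,0,-0.001],
    [-0.012,0,0.0019],
    [-0.0294,0,0.0117],
    [-0.0608,0,0.0186],
    [-0.1122,0,0.0125],
    [-0.1122,0,0.0125],
  ],
  grip=[1,1,1,1,1,1,1,1,1],
)

```text
clock: 22.95
tool_pos: [0.3417, -0.0069, 0.1436]
eef_rot: [0.943, 0.064, -0.325, 0.022]
contact_force: [1.1, 0.4, -1.3]
opening: 0.126
finger_force: 60.0
```

```bash
python3 - <<'E'
from h import *
chk()
for c in('top','side'):
  a=cams.snapshot(c); cv2.imwrite('pics/o_%s.png'%c,a[:,:,::-1])
  for n in('ring_near_end','ring_far_end','ring_centre','pick_grip'): print(c,n,[(np.round(d['position'],4).tolist(),round(d['p'],2)) for d in models.place_of(c,n)])
# return path
yr=-20.7; P=Rpick(yr); Q=P*Rtool(0)
rest=np.array([.4940,-.3120,.040])
def at(o,P): 
    Q=P*Rtool(0); return np.array(o)-Q.apply([HX,0,HZ]),Q
plan([at([.40,-.12,.20],Rpick(-6,15)),at(rest+[0,0,.07],P),at(rest+[0,0,.012],P)])
print(cmd()[0])
E
```

```text
t 22.95 err mm [-3.7 -0.3  2.9] rot deg [ 0.2 -0.1  0.2] F [ 1.1  0.4 -1.3] open 0.126 ff 60.0 q [-0.49  0.95  0.67  1.93 -0.4   1.13 -0.99]
top ring_near_end [([0.674, -0.24, 0.0032], 0.72), ([0.3559, -0.0069, 0.1629], 0.68)]
top ring_far_end []
top ring_centre []
top pick_grip [([0.3581, -0.0041, 0.1621], 0.52)]
side ring_near_end [([0.5125, 0.018, 0.0911], 0.56), ([0.5326, 0.0759, 0.08], 0.16)]
side ring_far_end [([0.5339, 0.0732, 0.0775], 0.61)]
side ring_centre [([0.5678, 0.0372, 0.0785], 0.78)]
side pick_grip [([0.4951, -0.315, 0.0413], 0.54), ([0.3612, -0.0067, 0.1609], 0.47)]
turn [0.11, 0.4, 0.22] trans [0.0046, 0.1185, -0.0476]
turn [0.166, 0.649, 0.482] trans [0.1176, 0.3236, -0.0209]
turn [0.166, 0.649, 0.482] trans [0.1533, 0.3236, 0.0248]
[ 0.4949217  -0.3123897   0.02676057]
```

Call:
jog_arm(
  turn=[
    [0.11,0.4,0.22],
    [0.11,0.4,0.22],
    [0.11,0.4,0.22],
    [0.166,0.649,0.482],
    [0.166,0.649,0.482],
    [0.166,0.649,0.482],
    [0.166,0.649,0.482],
    [0.166,0.649,0.482],
    [0.166,0.649,0.482],
    [0.166,0.649,0.482],
    [0.166,0.649,0.482],
  ],
  translation=[
    [0.0046,0.1185,-0.0476],
    [0.0046,0.1185,-0.0476],
    [0.0046,0.1185,-0.0476],
    [0.1176,0.3236,-0.0209],
    [0.1176,0.3236,-0.0209],
    [0.1176,0.3236,-0.0209],
    [0.1176,0.3236,-0.0209],
    [0.1176,0.3236,-0.0209],
    [0.1533,0.3236,0.0248],
    [0.1533,0.3236,0.0248],
    [0.1533,0.3236,0.0248],
  ],
  grip=[1,1,1,1,1,1,1,1,1,1,1],
)

```text
clock: 24.82
tool_pos: [0.495, -0.3123, 0.0282]
eef_rot: [0.984, -0.179, 0.0, 0.0]
contact_force: [0.4, 0.2, 1.4]
opening: 0.127
finger_force: 60.0
```

```bash
python3 - <<'E'
from h import *
chk()
a=cams.snapshot('side')
print([(np.round(d['position'],4).tolist(),round(d['p'],2)) for d in models.place_of('side','pick_grip')])
for d in models.masks_of('side','pick')[:1]:
  m=d['pixels'];v,u=np.nonzero(m)
  print([(x,np.nonzero(m[:,x])[0].min(),np.nonzero(m[:,x])[0].max()) for x in range(u.min(),u.max()+1,5) if m[:,x].any()],u.max())
P=Rpick(-20.7); Q=P*Rtool(0); rest=np.array([.4940,-.3120,.040])
plan([(rest+[0,0,z]-Q.apply([HX,0,HZ]),Q) for z in(.006,.003,0.0005,-.001)])
E
```

```text
t 24.825 err mm [0.1 0.1 1.4] rot deg [-0.  0. -0.] F [0.4 0.2 1.4] open 0.127 ff 60.0 q [ 0.21  0.99  0.5   1.83 -0.87  0.55 -0.64]
[]
turn [0.0, 0.0, 0.0] trans [0.0, -0.0, 0.006]
turn [0.0, 0.0, 0.0] trans [0.0, -0.0, 0.009]
turn [0.0, 0.0, 0.0] trans [0.0, -0.0, 0.0115]
turn [0.0, 0.0, 0.0] trans [0.0, -0.0, 0.013]
```

Call:
jog_arm(
  turn=[
    [0,0,0],
    [0,0,0],
    [0,0,0],
    [0,0,0],
  ],
  translation=[
    [0,0,0.006],
    [0,0,0.009],
    [0,0,0.0115],
    [0,0,0.0115],
  ],
  grip=[1,1,1,1],
)

```text
clock: 25.48
tool_pos: [0.4948, -0.3123, 0.015]
eef_rot: [0.984, -0.18, -0.0, -0.0]
contact_force: [0.2, -0.3, -0.1]
opening: 0.128
finger_force: 60.0
```

```bash
python3 - <<'E'
from h import *
s=r.get_state();print(s['contact_force'],s['moment'])
a=cams.snapshot('side')
for d in models.masks_of('side','pick')[:1]:
  m=d['pixels'];v,u=np.nonzero(m)
  print([(x,np.nonzero(m[:,x])[0].min(),np.nonzero(m[:,x])[0].max()) for x in range(u.min(),u.max()+1,6) if m[:,x].any()],u.max())
E
```

```text
[ 0.22504859 -0.25619591 -0.06368427] [-0.0254711   0.1410642   0.01126374]
[(261, np.int64(281), np.int64(283)), (267, np.int64(279), np.int64(285)), (273, np.int64(280), np.int64(285)), (279, np.int64(280), np.int64(286)), (321, np.int64(286), np.int64(286)), (327, np.int64(285), np.int64(287)), (333, np.int64(282), np.int64(286))] 334
```

Call:
jog_arm(
  turn=[
    [0,0,0],
    [0,0,0],
    [0,0,0],
    [0,0,0],
    [0,0,0],
    [0,0,0],
  ],
  translation=[
    [0,0,0],
    [0,0,0],
    [0,0,0],
    [0,0,-0.05],
    [0,0,-0.1],
    [0,0,-0.13],
  ],
  grip=[0.85,0.5,0.45,0.45,0.45,0.45],
  force=20,
)

```text
clock: 26.32
tool_pos: [0.4954, -0.3132, 0.1477]
eef_rot: [0.984, -0.18, 0.001, 0.001]
contact_force: [-0.1, -0.5, 0.0]
opening: 0.55
finger_force: 0.0
```

```bash
rm -f cmd.json; python3 - <<'E'
from h import *
chk()
A=[]
for c,b in(('top',(200,145,280,220)),('side',(250,135,335,210))):
  a=cams.snapshot(c)
  if c=='side':
    print('pick',[(np.round(d['position'],4).tolist(),round(d['p'],2)) for d in models.place_of('side','pick_grip')])
    for d in models.masks_of('side','pick')[:1]:
      v,u=np.nonzero(d['pixels']); print(u.min(),u.max(),v.min(),v.max(),len(u))
  A.append(cv2.resize(a[b[1]:b[3],b[0]:b[2]],(400,375 if c=='top' else 353),interpolation=cv2.INTER_CUBIC))
  for n in('ring_near_end','ring_far_end','ring_centre'): print(c,n,[(np.round(d['position'],4).tolist(),round(d['p'],2)) for d in models.place_of(c,n)])
H=375
A=[cv2.copyMakeBorder(x,0,H-x.shape[0],0,0,cv2.BORDER_CONSTANT) for x in A]
cv2.imwrite('pics/n.png',np.hstack(A)[:,:,::-1])
E
```

```text
t 26.325 err mm [0. 0. 0.] rot deg [0. 0. 0.] F [-0.1 -0.5  0. ] open 0.55 ff 0.0 q [ 0.12  0.84  0.67  1.79 -0.72  0.78 -0.76]
top ring_near_end []
top ring_far_end [([0.5354, 0.0824, 0.0793], 0.4)]
top ring_centre []
pick [([0.4938, -0.3146, 0.0399], 0.77), ([0.5131, 0.0167, 0.0889], 0.46), ([0.493, -0.3096, 0.0408], 0.2)]
261 333 278 288 439
side ring_near_end [([0.5148, 0.0204, 0.0932], 0.62), ([0.614, -0.3632, 0.0], 0.18)]
side ring_far_end [([0.5329, 0.0744, 0.079], 0.58), ([0.6127, -0.3636, -0.0048], 0.29)]
side ring_centre [([0.5654, 0.0378, 0.0797], 0.53)]
```

View pics/n.png

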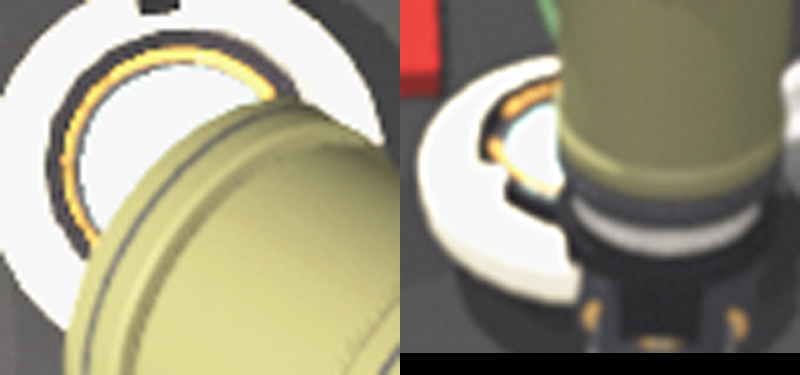

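The arm hides the slot here. The pick lies on its rest (261–333, 278–288 in the side picture, as at the start). I'll move to a waiting spot, then measure the raised end numerically.

```bash
python3 - <<'E'
from h import *
plan([([.45,-.2,.20],down(-70)),([.42,-.08,.20],down(-20)),([.38,-.03,.18],down(13))])
E
```

```text
turn [-0.001, 0.002, -0.71] trans [-0.0813, -0.0892, -0.0555]
turn [-0.002, 0.001, -1.583] trans [-0.1518, -0.1908, -0.0553]
turn [-0.003, 0.001, -2.159] trans [-0.2068, -0.2235, -0.0352]
```

Call:
jog_arm(
  turn=[
    [0,0,-0.71],
    [0,0,-0.71],
    [0,0,-0.71],
    [0,0,-0.71],
    [0,0,-1.583],
    [0,0,-1.583],
    [0,0,-1.583],
    [0,0,-1.583],
    [0,0,-1.583],
    [-0.003,0.001,-2.159],
    [-0.003,0.001,-2.159],
    [-0.003,0.001,-2.159],
    [-0.003,0.001,-2.159],
    [-0.003,0.001,-2.159],
  ],
  translation=[
    [-0.0813,-0.0892,-0.0555],
    [-0.0813,-0.0892,-0.0555],
    [-0.0813,-0.0892,-0.0555],
    [-0.0813,-0.0892,-0.0555],
    [-0.1518,-0.1908,-0.0553],
    [-0.1518,-0.1908,-0.0553],
    [-0.1518,-0.1908,-0.0553],
    [-0.1518,-0.1908,-0.0553],
    [-0.1518,-0.1908,-0.0553],
    [-0.2068,-0.2235,-0.0352],
    [-0.2068,-0.2235,-0.0352],
    [-0.2068,-0.2235,-0.0352],
    [-0.2068,-0.2235,-0.0352],
    [-0.2068,-0.2235,-0.0352],
  ],
  grip=[0.45,0.45,0.45,0.45,0.45,0.45,0.45,0.45,0.45,0.45,0.45,0.45,0.45,0.45],
)

```text
clock: 28.58
tool_pos: [0.3806, -0.0306, 0.1805]
eef_rot: [0.624, 0.782, 0.0, 0.001]
contact_force: [-0.8, 0.2, 0.3]
opening: 0.548
finger_force: 0.0
```

```bash
python3 - <<'E'
from h import *
chk()
for c in('top','side'):
  a=cams.snapshot(c); cv2.imwrite('pics/p_%s.png'%c,a[:,:,::-1])
  for n in('ring_near_end','ring_far_end','ring_centre'): print(c,n,[(np.round(d['position'],4).tolist(),round(d['p'],2)) for d in models.place_of(c,n)])
  u0,u1,v0,v1=(215,262,170,210) if c=='top' else(250,335,150,200)
  h=cv2.cvtColor(a,cv2.COLOR_RGB2HSV)
  for v in range(v0,v1): print(v,''.join('Y' if (h[v,u,1]>70 and 8<h[v,u,0]<35 and h[v,u,2]>110) else ('w' if h[v,u,2]>190 else '.') for u in range(u0,u1)))
E
```

```text
t 28.575 err mm [ 0.5 -0.6  0.5] rot deg [-0.1 -0.1  0.2] F [-0.8  0.2  0.3] open 0.548 ff 0.0 q [-0.11  0.48  0.11  2.31 -0.14  0.35  0.34]
top ring_near_end [([0.5667, 0.0301, -0.0016], 0.73)]
top ring_far_end [([0.5004, 0.0196, 0.0724], 0.64), ([0.535, 0.0789, 0.0751], 0.63)]
top ring_centre []
170 YY.wwwwwwwwwwwwwwwwwwwwwwwwwwwwwwwwwwwwwwYYY...
171 Y..wwwwwwwwwwwwwwwwwwwwwwwwwwwwwwwwwwwwwwYYY...
172 Y.wwwwwwwwwwwwwwwwwwwwwwwwwwwwwwwwwwwwwwwwYYY..
173 ..wwwwwwwwwwwwwwwwwwwwwwwwwwwwwwwwwwwwwwwwYYY..
174 ..wwwwwwwwwwwwwwwwwwwwwwwwwwwwwwwwwwwwwwwwYYY..
175 ..wwwwwwwwwwwwwwwwwwwwwwwwwwwwwwwwwwwwwwwwYYY..
176 .wwwwwwwwwwwwwwwwwwwwwwwwwwwwwwwwwwwwwwwwwYYY..
177 .wwwwwwwwwwwwwwwwwwwwwwwwwwwwwwwwwwwwwwwwwYYY..
178 .wwwwwwwwwwwwwwwwwwwwwwwwwwwwwwwwwwwwwwwwwwYY..
179 .wwwwwwwwwwwwwwwwwwwwwwwwwwwwwwwwwwwwwwwwwwYY..
180 .wwwwwwwwwwwwwwwwwwwwwwwwwwwwwwwwwwwwwwwwwYYY..
181 ..wwwwwwwwwwwwwwwwwwwwwwwwwwwwwwwwwwwwwwwwYYY..
182 ..wwwwwwwwwwwwwwwwwwwwwwwwwwwwwwwwwwwwwwwwYYY..
183 ..wwwwwwwwwwwwwwwwwwwwwwwwwwwwwwwwwwwwwwwwYYY..
184 Y.wwwwwwwwwwwwwwwwwwwwwwwwwwwwwwwwwwwwwwwYYY...
185 Y..wwwwwwwwwwwwww
[... 5207 characters left out ...]
.wwwwwwwwwwwwwwwwwwwwwwwwwwwwwwwwwwwwwwwwwwwwwwwwww...................
193 ..................wwwwwwwwwwwwwwwwwwwwwwwwwwwwwwwwwwwwwwwwwwwwww.....................
194 ....................wwwwwwwwwwwwwwwwwwwwwwwwwwwwwwwwwwwwwwwwww.......................
195 ......................wwwwwwwwwwwwwwwwwwwwwwwwwwwwwwwwwwwwww.........................
196 .........................wwwwwwwwwwwwwwwwwwwwwwwwwwwwwwww............................
197 .............................wwwwwwwwwwwwwwwwwwwwwwww................................
198 .................................wwwwwwwwwwwwwwww....................................
199 .....................................................................................
```

```bash
python3 - <<'E'
from h import *
for u,v in((237,200.3),(241,199.7),(245,198.5),(250,196.5)):
  for z in(.085,.09,.094):
    X=px('top',u,v,z); print((u,v),z,X.round(4),'r',np.hypot(*(X[:2]-C)).round(4),'ang',np.degrees(np.arctan2(*(X[:2]-C)[::-1])).round(1)%360,'side',np.round(proj('side',X),1))
E
```

```text
(237, 200.3) 0.085 [0.5118 0.0295 0.085 ] r 0.0547 ang 181.6 side [270.2 166.9]
(237, 200.3) 0.09 [0.5112 0.029  0.09  ] r 0.0553 ang 182.1 side [269.9 165.5]
(237, 200.3) 0.094 [0.5107 0.0286 0.094 ] r 0.0558 ang 182.5 side [269.7 164.3]
(241, 199.7) 0.085 [0.5129 0.02   0.085 ] r 0.0546 ang 191.7 side [271.5 169. ]
(241, 199.7) 0.09 [0.5123 0.0195 0.09  ] r 0.0553 ang 192.0 side [271.2 167.6]
(241, 199.7) 0.094 [0.5118 0.0192 0.094 ] r 0.0558 ang 192.2 side [271.  166.5]
(245, 198.5) 0.085 [0.5156 0.0104 0.085 ] r 0.0548 ang 202.0 side [273.4 171.1]
(245, 198.5) 0.09 [0.5149 0.01   0.09  ] r 0.0556 ang 202.2 side [273.1 169.7]
(245, 198.5) 0.094 [0.5144 0.0097 0.094 ] r 0.0562 ang 202.3 side [272.9 168.6]
(250, 196.5) 0.085 [ 0.52   -0.0015  0.085 ] r 0.0567 ang 215.0 side [276.3 173.7]
(250, 196.5) 0.09 [ 0.5194 -0.0019  0.09  ] r 0.0574 ang 215.0 side [276.  172.3]
(250, 196.5) 0.094 [ 0.5189 -0.0022  0.094 ] r 0.058 ang 214.9 side [275.8 171.1]
```

```bash
python3 - <<'E'
from h import *
D=down(12)
plan([([.5125,.0195,.115],D),([.5125,.0195,.069],D)])
E
```

```text
turn [0.0, 0.0, 0.018] trans [0.0184, 0.1402, 0.0651]
turn [0.0, 0.0, 0.018] trans [0.0184, 0.1402, 0.1111]
```

Call:
jog_arm(
  turn=[
    [0,0,0.018],
    [0,0,0.018],
    [0,0,0.018],
    [0,0,0.018],
    [0,0,0.018],
    [0,0,0.018],
    [0,0,0.018],
    [0,0,0.018],
  ],
  translation=[
    [0.01,0.07,0.0],
    [0.0184,0.1402,0.04],
    [0.0184,0.1402,0.0651],
    [0.0184,0.1402,0.0651],
    [0.0184,0.1402,0.085],
    [0.0184,0.1402,0.1],
    [0.0184,0.1402,0.1111],
    [0.0184,0.1402,0.1111],
  ],
  grip=[0.45,0.45,0.45,0.45,0.45,0.45,0.45,0.45],
)

```text
clock: 29.98
tool_pos: [0.5125, 0.0189, 0.0694]
eef_rot: [0.63, 0.777, -0.0, 0.001]
contact_force: [-0.4, 0.5, -0.2]
opening: 0.551
finger_force: 0.0
```

Call:
jog_arm(
  turn=[
    [0,0,0],
    [0,0,0],
    [0,0,0],
    [0,0,0],
    [0,0,0],
    [0,0,0],
    [0,0,0],
  ],
  translation=[
    [0,0,0],
    [0,0,0],
    [0,0,0],
    [0,0,0],
    [0,0,0],
    [0,0,0],
    [0,0,0],
  ],
  grip=[0.8,1,1,1,1,1,1],
  force=50,
)

```text
clock: 30.85
tool_pos: [0.5131, 0.0193, 0.0697]
eef_rot: [0.629, 0.777, 0.0, 0.001]
contact_force: [-0.5, 0.8, 1.2]
opening: 0.049
finger_force: 49.6
```

```bash
python3 - <<'E'
from h import *
chk()
E
```

```text
t 30.85 err mm [ 0.6 -0.2  0.7] rot deg [-0.1 -0.1 -0. ] F [-0.5  0.8  1.2] open 0.049 ff 49.6 q [-0.18  0.8   0.08  2.03 -0.19  0.31  0.27]
```

Call:
jog_arm(
  turn=[
    [0,0,0],
    [0,0,0],
    [0,0,0],
    [0,0,0],
    [0,0,0],
    [0,0,0],
    [0,0,0],
    [0,0,0],
  ],
  translation=[
    [0,0,0],
    [0,0,0],
    [0,0,0.002],
    [0,0,0.004],
    [0,0,0.004],
    [0,0,0.004],
    [0,0,0.004],
    [0,0,0.004],
  ],
  grip=[0.8,0.8,0.8,0.8,1,1,1,1],
  force=55,
)

```text
clock: 31.85
tool_pos: [0.5131, 0.0193, 0.0657]
eef_rot: [0.629, 0.777, 0.0, 0.001]
contact_force: [0.1, 0.5, 0.4]
opening: 0.053
finger_force: 55.0
```

```bash
rm -f cmd.json; python3 - <<'E'
from h import *
chk()
p,Q=cmd(); print(p)
a=np.radians(192); o=np.array([np.cos(a),np.sin(a)])
plan([(p+np.r_[o*d,d],Q) for d in(.006,.012,.018,.024,.03,.036,.042)])
E
```

```text
t 31.85 err mm [0. 0. 0.] rot deg [0. 0. 0.] F [0.1 0.5 0.4] open 0.053 ff 55.0 q [-0.18  0.81  0.08  2.03 -0.19  0.31  0.27]
[0.51312793 0.01928615 0.06570855]
turn [0.0, 0.0, 0.0] trans [-0.0, -0.006, -0.006]
turn [0.0, 0.0, 0.0] trans [-0.0, -0.012, -0.012]
turn [0.0, 0.0, 0.0] trans [-0.0, -0.018, -0.018]
turn [0.0, 0.0, 0.0] trans [-0.0, -0.024, -0.024]
turn [0.0, 0.0, 0.0] trans [-0.0, -0.0299, -0.0301]
turn [0.0, 0.0, 0.0] trans [-0.0, -0.0359, -0.0361]
turn [0.0, 0.0, 0.0] trans [-0.0001, -0.0419, -0.0421]
```

Call:
jog_arm(
  turn=[
    [0,0,0],
    [0,0,0],
    [0,0,0],
    [0,0,0],
    [0,0,0],
    [0,0,0],
    [0,0,0],
    [0,0,0],
  ],
  translation=[
    [0,-0.004,-0.004],
    [0,-0.008,-0.008],
    [0,-0.012,-0.012],
    [0,-0.016,-0.016],
    [0,-0.02,-0.02],
    [0,-0.024,-0.024],
    [0,-0.03,-0.03],
    [0,-0.036,-0.036],
  ],
  grip=[1,1,1,1,1,1,1,1],
)

```text
clock: 32.85
tool_pos: [0.4755, 0.0123, 0.1017]
eef_rot: [0.629, 0.778, -0.001, -0.001]
contact_force: [0.4, 0.3, -0.8]
opening: 0.045
finger_force: 55.0
```

Call:
jog_arm(
  turn=[
    [0,0,0],
    [0,0,0],
    [0,0,0],
  ],
  translation=[
    [0,-0.004,-0.006],
    [0,-0.006,-0.012],
    [0,-0.006,-0.012],
  ],
  grip=[1,1,1],
)

```text
clock: 33.22
tool_pos: [0.4719, 0.0106, 0.114]
eef_rot: [0.629, 0.777, 0.0, 0.001]
contact_force: [0.1, -0.4, -1.0]
opening: 0.048
finger_force: 55.1
```

```bash
rm -f cmd.json; python3 - <<'E'
from h import *
chk()
for c in('side','top'):
  a=cams.snapshot(c); cv2.imwrite('pics/q_%s.png'%c,a[:,:,::-1])
  for n in('ring_near_end','ring_far_end','ring_centre','ring'): print(c,n,[(np.round(d['position'],4).tolist(),round(d['p'],2)) for d in models.place_of(c,n)])
  if c=='side':
    h=cv2.cvtColor(a,cv2.COLOR_RGB2HSV)
    for v in range(110,185,2): print(v,''.join('Y' if (h[v,u,1]>70 and 8<h[v,u,0]<35 and h[v,u,2]>110) else ('w' if h[v,u,2]>190 else '.') for u in range(215,335)))
E
```

```text
t 33.225 err mm [0. 0. 0.] rot deg [0. 0. 0.] F [ 0.1 -0.4 -1. ] open 0.048 ff 55.1 q [-0.18  0.69  0.09  2.13 -0.18  0.33  0.28]
side ring_near_end [([0.4738, 0.0085, 0.1374], 0.63)]
side ring_far_end [([0.498, 0.0681, 0.1067], 0.49), ([0.4977, 0.0261, 0.0684], 0.23)]
side ring_centre [([0.5288, 0.0281, 0.1251], 0.58)]
side ring [([0.47, 0.0065, 0.1378], 0.54), ([0.5251, 0.0225, 0.1241], 0.49)]
110 ........................................................................................................................
112 ........................................................................................................................
114 ........................................................................................................................
116 ........................................................................................................................
118 ........................................................................................................................
120 wwwwwwwwwwwwwwwwww......................................................
[... 3420 characters left out ...]
...
176 ........................................wwwwwwwwwwwwwwwww........wwwwwwwwwwwwwwwwwwwww.............wwwwwwwwwwwwww.......
178 ........................................wwwwwwwwwwwwwwwwww......................w................wwwwwwwwwwwwwww........
180 .........................................wwwwwwwwwwwwwwwwwww..................................wwwwwwwwwwwwwwwww.........
182 ..........................................wwwwwwwwwwwwwwwwwwwwww.........................wwwwwwwwwwwwwwwwwwwww..........
184 ...........................................wwwwwwwwwwwwwwwwwwwwwwwwwwwwwwwwwwwwwwwwwwwwwwwwwwwwwwwwwwwwwwwwww...........
top ring_near_end []
top ring_far_end []
top ring_centre []
top ring []
```

The ring is out and held: centre (0.529,0.028,0.125), drooping toward +y. Carry it to the tray.

```bash
python3 - <<'E'
from h import *
p,Q=cmd()
T=np.array([.376,.309]); L=[]
up=p+[0,0,.04]
plan([(up,Q)]+[(np.r_[up[:2]+(T-up[:2])*f,up[2]],Q) for f in(.15,.3,.45,.6,.75,.9,1)]+[(np.r_[T,.10],Q)])
E
```

```text
turn [0.0, 0.0, 0.0] trans [-0.0001, 0.0001, -0.04]
turn [0.0, 0.0, 0.0] trans [0.0467, -0.0047, -0.0401]
turn [0.0, 0.0, 0.0] trans [0.0935, -0.0095, -0.0401]
turn [0.0, 0.0, 0.0] trans [0.1403, -0.0143, -0.0402]
turn [0.0, 0.0, 0.0] trans [0.1871, -0.019, -0.0403]
turn [0.0, 0.0, 0.0] trans [0.2339, -0.0238, -0.0404]
turn [0.0, 0.0, 0.0] trans [0.2807, -0.0286, -0.0404]
turn [0.0, 0.0, 0.0] trans [0.3119, -0.0318, -0.0405]
turn [0.0, 0.0, 0.0] trans [0.312, -0.0319, 0.013]
```

Call:
jog_arm(
  turn=[
    [0,0,0],
    [0,0,0],
    [0,0,0],
    [0,0,0],
    [0,0,0],
    [0,0,0],
    [0,0,0],
    [0,0,0],
    [0,0,0],
    [0,0,0],
    [0,0,0],
    [0,0,0],
    [0,0,0],
  ],
  translation=[
    [0,0,-0.02],
    [0,0,-0.04],
    [0.0233,-0.0023,-0.04],
    [0.0467,-0.0047,-0.0401],
    [0.0935,-0.0095,-0.0401],
    [0.1403,-0.0143,-0.0402],
    [0.1871,-0.019,-0.0403],
    [0.2339,-0.0238,-0.0404],
    [0.2807,-0.0286,-0.0404],
    [0.3119,-0.0318,-0.0405],
    [0.312,-0.0319,-0.02],
    [0.312,-0.0319,0.013],
    [0.312,-0.0319,0.013],
  ],
  grip=[1,1,1,1,1,1,1,1,1,1,1,1,1],
)

```text
clock: 35.35
tool_pos: [0.3746, 0.3081, 0.0987]
eef_rot: [0.629, 0.777, -0.002, 0.001]
contact_force: [-0.1, 0.0, -1.3]
opening: 0.046
finger_force: 55.1
```

```bash
python3 - <<'E'
from h import *
chk()
for c in('side','top'):
  a=cams.snapshot(c); cv2.imwrite('pics/s_%s.png'%c,a[:,:,::-1])
  for n in('ring_near_end','ring_far_end','ring_centre','ring'): print(c,n,[(np.round(d['position'],4).tolist(),round(d['p'],2)) for d in models.place_of(c,n)])
E
```

```text
t 35.35 err mm [-1.3 -0.9 -1.4] rot deg [ 0.2 -0.1 -0. ] F [-0.1  0.  -1.3] open 0.046 ff 55.1 q [-0.89  0.74  0.17  2.1  -0.35  0.34 -0.22]
side ring_near_end [([0.377, 0.3068, 0.1245], 0.62)]
side ring_far_end [([0.4318, 0.3251, 0.0043], 0.63), ([0.4022, 0.3658, 0.0893], 0.5), ([0.3765, 0.3057, 0.122], 0.19)]
side ring_centre [([0.4311, 0.3232, 0.1074], 0.59)]
side ring [([0.4278, 0.3184, 0.1079], 0.46)]
top ring_near_end [([0.3775, 0.3077, 0.1241], 0.41), ([0.4324, 0.321, -0.0002], 0.4)]
top ring_far_end [([0.566, 0.0307, 0.0697], 0.5)]
top ring_centre []
top ring []
```

Call:
jog_arm(
  turn=[
    [0,0,0],
    [0,0,0],
    [0,0,0],
    [0,0,0],
  ],
  translation=[
    [0,0,0.025],
    [0,0,0.05],
    [0,0,0.066],
    [0,0,0.066],
  ],
  grip=[1,1,1,1],
)

```text
clock: 36.35
tool_pos: [0.3757, 0.3085, 0.0334]
eef_rot: [0.63, 0.777, -0.001, 0.001]
contact_force: [-0.2, 0.3, 0.3]
opening: 0.048
finger_force: 55.1
```

Call:
jog_arm(
  turn=[
    [0,0,0],
    [0,0,0],
    [0,0,0],
    [0,0,0],
    [0,0,0],
    [0,0,0],
  ],
  translation=[
    [0,0,0],
    [0,0,0.005],
    [0,0,0.01],
    [0,0,0.015],
    [0,0,0.02],
    [0,0,0.02],
  ],
  grip=[1,1,1,1,1,1],
  force=8,
)

```text
clock: 37.1
tool_pos: [0.3759, 0.3087, 0.0137]
eef_rot: [0.629, 0.777, -0.0, 0.001]
contact_force: [-0.6, 0.1, -0.1]
opening: 0.062
finger_force: 8.0
```

```bash
rm -f cmd.json; python3 - <<'E'
from h import *
chk()
a=cams.snapshot('side')
for n in('ring_near_end','ring_far_end','ring_centre'): print(n,[(np.round(d['position'],4).tolist(),round(d['p'],2)) for d in models.place_of('side',n)])
E
```

```text
t 37.1 err mm [0. 0. 0.] rot deg [0. 0. 0.] F [-0.6  0.1 -0.1] open 0.062 ff 8.0 q [-0.82  0.9   0.07  2.12 -0.38  0.13 -0.19]
ring_near_end [([0.3767, 0.3091, 0.0393], 0.62)]
ring_far_end [([0.4013, 0.372, 0.012], 0.5), ([0.3779, 0.3052, 0.04], 0.33)]
ring_centre [([0.4319, 0.3245, 0.0168], 0.52)]
```

Call:
jog_arm(
  turn=[
    [0,0,0],
    [0,0,0],
    [0,0,0],
    [0,0,0],
    [0,0,0],
    [0,0,0],
    [0,0,0],
  ],
  translation=[
    [0,0,0.004],
    [0,0,0.008],
    [0,0,0.012],
    [0,0,0.016],
    [0,0,0.02],
    [0,0,0.022],
    [0,0,0.022],
  ],
  grip=[1,1,1,1,1,1,1],
  force=6,
)

```text
clock: 38.17
tool_pos: [0.3761, 0.3088, -0.008]
eef_rot: [0.629, 0.777, 0.0, 0.001]
contact_force: [0.4, 0.4, 0.3]
opening: 0.065
finger_force: 6.0
```

Call:
jog_arm(
  turn=[
    [0,0,0],
    [0,0,0],
    [0,0,0],
  ],
  translation=[
    [0,0,0.001],
    [0,0,0.003],
    [0,0,0.003],
  ],
  grip=[1,1,1],
)

```text
clock: 38.55
tool_pos: [0.3762, 0.3088, -0.011]
eef_rot: [0.629, 0.777, 0.0, 0.001]
contact_force: [0.7, 0.1, 0.6]
opening: 0.064
finger_force: 6.0
```

```bash
rm -f cmd.json; python3 - <<'E'
from h import *
chk()
a=cams.snapshot('side')
for n in('ring_near_end','ring_far_end','ring_centre'): print(n,[(np.round(d['position'],4).tolist(),round(d['p'],2)) for d in models.place_of('side',n)])
E
```

```text
t 38.55 err mm [0. 0. 0.] rot deg [0. 0. 0.] F [0.7 0.1 0.6] open 0.064 ff 6.0 q [-0.81  0.95  0.04  2.12 -0.39  0.08 -0.19]
ring_near_end [([0.378, 0.3064, 0.0149], 0.47), ([0.6157, -0.3661, -0.0014], 0.34)]
ring_far_end [([0.4083, 0.3744, 0.006], 0.62)]
ring_centre [([0.4328, 0.3276, 0.0081], 0.64), ([0.4316, 0.3215, 0.0096], 0.33)]
```

Call:
jog_arm(
  turn=[
    [0,0,0],
    [0,0,0],
    [0,0,0],
    [0,0,0],
    [0,0,0],
    [0,0,0],
    [0,0,0],
    [0,0,0],
  ],
  translation=[
    [0,0,0],
    [0,0,0],
    [0,0,0],
    [0,0,-0.02],
    [0,0,-0.06],
    [0,0,-0.12],
    [0,0,-0.18],
    [0,0,-0.2],
  ],
  grip=[0.9,0.8,0.75,0.75,0.75,0.75,0.75,0.75],
)

```text
clock: 39.75
tool_pos: [0.377, 0.3099, 0.1925]
eef_rot: [0.629, 0.777, 0.003, 0.001]
contact_force: [-0.3, 0.3, -0.6]
opening: 0.248
finger_force: 0.0
```

```bash
rm -f cmd.json; python3 - <<'E'
from h import *
chk()
for c in('side','top'):
  a=cams.snapshot(c); cv2.imwrite('pics/u_%s.png'%c,a[:,:,::-1])
  for n in('ring_near_end','ring_far_end','ring_centre','ring','pick_grip','jade_seal','jade_disc','jade_plaque'): print(c,n,[(np.round(d['position'],4).tolist(),round(d['p'],2)) for d in models.place_of(c,n)])
  if c=='side':
    h=cv2.cvtColor(a,cv2.COLOR_RGB2HSV)
    for v in range(108,160,2): print(v,''.join('Y' if (h[v,u,1]>70 and 10<h[v,u,0]<35 and h[v,u,2]>110) else ('r' if h[v,u,1]>150 else '.') for u in range(180,265)))
E
```

```text
t 39.75 err mm [0. 0. 0.] rot deg [0. 0. 0.] F [-0.3  0.3 -0.6] open 0.248 ff 0.0 q [-0.97  0.58  0.3   2.02 -0.3   0.57 -0.26]
side ring_near_end [([0.3792, 0.3072, 0.0087], 0.53)]
side ring_far_end [([0.5664, 0.0297, 0.0765], 0.45), ([0.4062, 0.3722, 0.0089], 0.44)]
side ring_centre [([0.4345, 0.3288, 0.0075], 0.51)]
side ring [([0.4286, 0.3231, 0.0071], 0.7), ([0.6662, -0.2384, -0.0014], 0.43)]
side pick_grip [([0.4951, -0.3115, 0.039], 0.6)]
side jade_seal [([0.6502, 0.2597, -0.0005], 0.97), ([0.6664, -0.2394, 0.0013], 0.49)]
side jade_disc []
side jade_plaque [([0.6673, -0.2368, 0.0007], 0.6)]
108 .....................................................................................
110 .....................................................................................
112 .....................................................................................
114 ............................................r....rrrrrrrrrrrrrrrrrrrrrrrrrrrr........
116 .............rrrrrrrrrrrrrrrrrrrrrrrrrrrrrrrrrrrrrrrrrrrrrrrrrrrrrrrrrrrrrrrr........
118 ............rrrrrrrrrrrrrrrrrrrrrrrrrrrr
[... 1481 characters left out ...]
....
152 ......rrrrrrrrrrrrrrrrrrrrrrrrrrrrrrrrrrrrrrrrrrrrrrrrrrrrrrrrrrrrrrrrrrrrrrrr.......
154 .......rrrrrrrrrrrrrrrrrrrrrrrrrrrrrrrrrrrrrrrrrrrrrrrrrrrrrrrrrrrrrrrrrrrrrr........
156 ........rrrrrrrrrrrrrrrrrrrrrrrrr....................................................
158 .....................................................................................
top ring_near_end [([0.3735, 0.3052, 0.0088], 0.56)]
top ring_far_end [([0.4026, 0.3778, 0.0046], 0.55)]
top ring_centre []
top ring []
top pick_grip [([0.4957, -0.3127, 0.037], 0.57)]
top jade_seal [([0.6467, 0.2647, -0.0008], 0.77)]
top jade_disc [([0.6173, -0.367, 0.0015], 0.74)]
top jade_plaque [([0.6737, -0.2373, 0.0076], 0.92)]
```

The ring lies flat in the tray, the pick is on its rest, the jade pieces haven't moved, and the gripper is clear.

```bash
python3 -c "
from plant import r
print(r.finish_job())"
```

```text
the job is handed in; nothing more can be done
None
```

I prised the ring's near end up with the pick, put the pick back on its rest, drew the ring out and laid it flat in the parts tray, then handed in at about 40 s; the fingertips sat about 35 mm further back than stated, so while I worked that out a closed-finger probe pressed about 62 N on the resting pick, and the ring's near end was let go about 8 mm above the tray floor.

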